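Balance a specimen on the domed rest and slide it into the measuring notch

ROBOT

A 6-joint arm with a two-finger parallel gripper is mounted at the origin on the work surface. World frame = base frame: x ahead of the robot, y to its left, z up, the work surface at z = 0. Lengths are in mm, angles in rad, forces in N, time in s.
With the tool pointing down it reaches from about 350 to 975 mm from the base axis. Payload 4.9 kg.
Tool frame: the origin (TCP) lies at the very end of the fingers, on their centre line; the grasp point (between the pads) lies 19 mm behind it; x points along the fingers, y is the direction in which the jaws open and shut, and the axes are right-handed (so a half turn about x gives the same grasp; the last joint's range is limited). The gripper opens to 85 mm and grips with 20 to 120 N. Pads are 22 mm wide; open, the fingers measure 114 mm over their backs; the gripper's body (76 mm by 85 mm) begins 54 mm behind the grasp point. The pads swing forward as they close: fully open they stand 13 mm farther back than shut.
Start: joints at [-1.329, 0.053, 1.613, -0, 1.476, -0.119], TCP at [220.633, -584.741, 231.304] pointing down, gripper open.
Joint ranges: [-3.01, 3.01], [-1.01, 2.22], [0.06, 2.58], [-1.02, 4.17], [0.09, 2.62], [-3.14, 3.14]. Speed limits (rad/s): [2.57, 2.57, 3.14, 3.14, 3.14, 3.14].

INTERFACE

Orientations are given as a unit quaternion [x, y, z, w].
In Python, from station import r gives the robot as it stands.
- The arm moves only by the tool drive_tool, never from a script. Its argument "commands" is a list of rows, each an object of numbers: "tx", "ty", "tz": the shift along the tool's x, y, z in m; "turn": the turn about the tool's x in rad. In form: [{"tx": .., "ty": .., "tz": .., "turn": ..}, ...]. A call has 1 to 20 rows; each row is the pose to reach, as a shift and turn from the pose commanded when the call began, along the tool's axes at that moment; what a row does not reach only later rows make up. A row lasts 1/8 s, in which the tool goes at most 62.5 mm and 10.7 degrees, less where a joint would pass 70% of its speed; a pose out of reach is approached as far as the arm can. A call with a gripper value outside its range is refused whole. "hand" is the opening, from 0 (shut) to 1 (fully open), set as the call begins (left out, the last holds). The fingers move at their own pace and stop on an object; "grip_force" is the grip in N (left out, the last holds). Time passes only in rows, so rows that repeat a pose let the fingers close. It gives the time, the measured TCP pose, the force and the opening at its end, in the units of the state.
- r.read_state(): the state, without advancing time (a new reading comes with each control period).
- r.snapshot(name): name is "scene" or "side" or "wrist"; returns a dict with "frame" (420x560x3 uint8, red, green, blue), "depth" (420x560 float32, mm along the optical axis (not along the pixel's ray), 0 where there is no reading), "K" (3x3 intrinsics, pixels), "world_to_cam" (4x4, takes a point from world to camera coordinates); the wrist camera has in their place "T_tool_cam" (4x4, takes a point from camera to tool coordinates, whose origin is the TCP and whose axes are the tool frame's). Camera axes: x right, y up, looking along -z (the intrinsics and any distortion apply to the point x, -y, -z); pixel columns grow to the right and rows downward; lengths in mm; the calibration is good to about 2 mm. The wrist camera is an equidistant fisheye: a pixel r from the principal point sees the ray r / f radians off the axis. A picture is of the moment at which its call begins: read the wrist's pose just before it.
- r.finish_job(): hands the job in, once; it reports no verdict.
Trained networks look in a picture, given as the dict that the camera call returned (one of the last four; its "shot" number tells which), for a name from the list of things; names that differ only in an ending like _2 or _b are one class to them, and where a whole thing is asked for, a point or a joint stands for the part that bears it (a point fixed in the world has none). Each returns a list of dicts, best first, with "score" (0 to 1); they miss things now and then, are a little off and sometimes report something else, mostly with a low value. They report only what shows in the picture. A call takes as long as a camera call. They do not tell look-alikes from the thing itself.
- r.look_for(picture, target): "point" ([row, column] in pixels, amid what is visible of it).
- r.outline_of(picture, target): "region" (420x560 bool, what is visible of it) and "point" ([row, column] in pixels, amid what is visible of it).
The state is a dict: "clock": time; "qpos": joint angles; "dq": joint speeds; "tau": joint torques, N m; "position": TCP position; "ee_rot": TCP orientation; "ft_force": force on the tool from outside, world axes, zero at the start; "moment": the same for the moment, N m; "width": opening from 0.0 (shut) to 1.0 (fully open).
Only numpy, scipy, OpenCV 4.12 (cv2) and the standard library are available. Lean on these libraries where they do the work, as an engineer would, in place of code of your own. Each camera call takes 0.05 s, during which the arm holds its last target.

TASK

Balance the round metal specimen on the domed steel rest of the sample slide and let go of it. Then take the slide's black knob and slide the carriage towards the measuring head until you feel the spring ball drop into its notch (it is near the head's nozzle, but only feel tells exactly where), with the specimen still balanced. Finish while still gripping the knob, keeping the carriage still in the notch for the reading; leave the other specimens, the survey meter and the head alone.

Things in the scene. Friction and masses are not known exactly. Their poses are not given: they have to be found in the camera images.
- puck: the round specimen: plain bare aluminium disc, 46 mm diameter, 14 mm thick, about 65 g, lying flat on the bench; origin at the centre of its underside, z up. The hexagonal and the square specimen of the same metal and thickness are not wanted
- rail: the fixed base of the sample slide: aluminium rail 460 mm long, 62 mm wide, top 24 mm above the bench, on a grey foot 500 x 90 mm; origin at its centre on the bench; the carriage slides along its y axis, and +y is the way towards the measuring head
- carriage (a joint): position of the carriage along the rail in m: 0 at the near (-y) end stop, grows towards the measuring head, 0.24 at the far end stop. The carriage is a grey plate, 176 mm along the rail, 70 mm wide, its top 36 mm above the bench, carrying the knob (trailing end) and the dome (leading end). It slides with 3 to 5 N of drag and stays where it is left
- dome: domed rest on the leading end of the carriage: polished steel hemisphere of 30 mm radius; origin at the centre of the hemisphere, level with the carriage top, 36 mm above the bench; crown 30 mm above the origin (66 mm above the bench). A specimen set down level with its centre within about 4 mm of the crown stays balanced; its axes are the rail's
- knob: black plastic grip on the trailing end of the carriage: upright cylinder, 24 mm diameter, 40 mm tall, standing on the carriage top, 105 mm behind the dome's centre; origin at the centre of its foot, 36 mm above the bench
- ball (a joint): how far the hidden spring ball under the dome has sprung out, in m: 0 on the plain track, about 0.0022 when it has dropped into the notch. The ball stays well down over about 7 mm of travel. Going in, the drag vanishes and the ball pulls the carriage forward with 1 to 5 N; in the middle of the notch there is less than 1 N of drag; pushing on against the far wall meets 15 to 20 N, and beyond that the ball climbs out again. There is only one notch
- head: the fixed measuring head beside the rail: white rounded box 100 x 74 x 64 mm, 108 mm high over all, with a short dark nozzle that points across the rail; origin on the bench at the rail's centre line, straight ahead of the nozzle (along head -x), the nozzle's tip 48 mm from it. When the ball is in the middle of its notch, the dome's centre lies within 10 mm, either way along the rail, of this point; exactly where is not visible
- hexa: hexagonal aluminium specimen, 42 mm over corners, 14 mm thick; bystander; origin at the centre of its underside
- square: square aluminium specimen, 36 x 36 x 14 mm; bystander; origin at the centre of its underside
- meter: yellow hand-held survey meter lying on the bench, 70 x 130 x 28 mm; bystander; origin at the centre of its underside
Mind the look-alikes: they are no part of the job. Leave any green or turquoise look-alike of the puck alone.

How it is judged:
By the outcome, as a careful person would: the job done as asked, in the order asked, and still so for the second after the job is handed in, while the arm keeps its last pose, push and grip.
It also fails if it takes over 72 s, if anything falls off the work surface, if the arm or the gripper's body presses on something with over 40 N, if the wrist force passes 120 N, or if a joint passes its speed limit or range.

## Working session

There is one attempt and no reset: what is moved stays moved. The work goes in short steps, Python scripts to look and compute and a tool call to move; the robot and the scene stay as the last step left them, time stands still between calls to the robot, and variables do not carry over. Pictures are saved under pics/ and viewed, and the job is handed in when it is done.

Besides the shell and the picture viewer there is one more tool, called as name([rows], argument=value, ...), one row to a line, values as JSON. drive_tool: Moves the arm, as the interface text tells. Its arguments: {"type":"object","properties":{"commands":{"type":"array"},"hand":{"type":"number"},"grip_force":{"type":"number"}},"required":["commands"]}

```bash
mkdir -p pics; ls; cat > h.py <<'E'
import numpy as np, cv2
from station import r
def save(d,name): cv2.imwrite('pics/'+name+'.png', cv2.cvtColor(d['frame'],cv2.COLOR_RGB2BGR))
E
python3 - <<'E'
from h import *
s=r.read_state(); print(s)
for n in ['scene','side','wrist']:
    d=r.snapshot(n); save(d,n+'0'); print(n,d['K'].tolist(),[k for k in d]); print(d.get('world_to_cam',d.get('T_tool_cam')))
    np.savez('pics/'+n+'0.npz',**{k:v for k,v in d.items() if isinstance(v,np.ndarray)})
    for t in ['puck','rail','dome','knob','head','hexa','square','meter']:
        if n!='wrist': print(t,[(np.round(x['point']).tolist(),round(x['score'],2)) for x in r.look_for(d,t)])
E
```

```text
pics
{'clock': 0.0, 'qpos': array([-1.32899655e+00,  5.33264192e-02,  1.61427853e+00,  1.01587211e-06,
        1.47600067e+00, -1.19003860e-01]), 'dq': array([ 0.00034138, -0.0008176 ,  0.0017017 ,  0.00341051, -0.00020557,
       -0.00130884]), 'tau': array([-1.28321317e-04, -3.93681908e+01, -3.70176816e+01, -1.00142590e-04,
        7.06133345e-03,  1.39888400e-05]), 'position': array([ 220.49117355, -584.15636166,  230.09113306]), 'ee_rot': array([-0.69558797, -0.12758282,  0.69567459, -0.12616209]), 'ft_force': array([1.04965446, 1.00893437, 0.1772958 ]), 'moment': array([ 0.02652612, -0.03197442, -0.01985454]), 'width': 0.998911829473459}
scene [[543.6643164414791, 0.0, 272.9849218834642], [0.0, 543.6643164414791, 203.82928360032378], [0.0, 0.0, 1.0]] ['frame', 'depth', 'K', 'world_to_cam', 'shot']
[[ 5.77889160e-01  8.16113971e-01 -1.45067589e-03 -3.24702478e+02]
 [-5.74792135e-01  4.08270094e-01  7.09175247e-01  2.75889464e+02]
 [ 5.79360095e-01 -4.08990851e-01  7.05030754e-01 -1.57419936e+03]
 [ 0.00000000e+00  0.00000000e+00  0.00000000e+00  1.00000000e+00]]
puck [([321.0, 13
[... 727 characters left out ...]
 0.62), ([158.0, 327.0], 0.47), ([373.0, 226.0], 0.2)]
rail [([259.0, 278.0], 0.63)]
dome [([219.0, 302.0], 0.76)]
knob [([194.0, 319.0], 0.68)]
head [([224.0, 230.0], 0.84)]
hexa [([201.0, 274.0], 0.44)]
square [([182.0, 279.0], 0.64)]
meter [([375.0, 226.0], 0.63)]
wrist [[325.19226210127806, 0.0, 281.27645565672333], [0.0, 325.19226210127806, 210.48588467055123], [0.0, 0.0, 1.0]] ['frame', 'depth', 'K', 'T_tool_cam', 'shot']
[[ 9.70493381e-05  2.72646796e-01 -9.62114190e-01 -1.42496934e+02]
 [ 9.99999856e-01 -5.35117013e-04 -5.07721595e-05  4.21474548e-01]
 [-5.28686538e-04 -9.62114046e-01 -2.72646809e-01 -7.11723329e+01]
 [ 0.00000000e+00  0.00000000e+00  0.00000000e+00  1.00000000e+00]]
```

View pics/scene0.png

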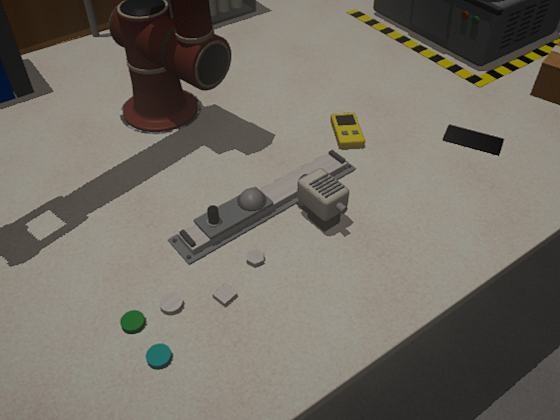

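View pics/side0.png

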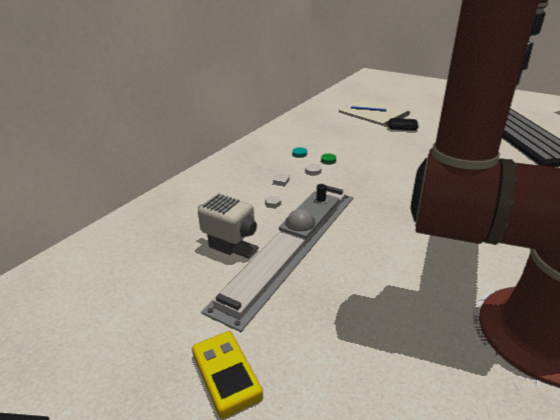

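View pics/wrist0.png

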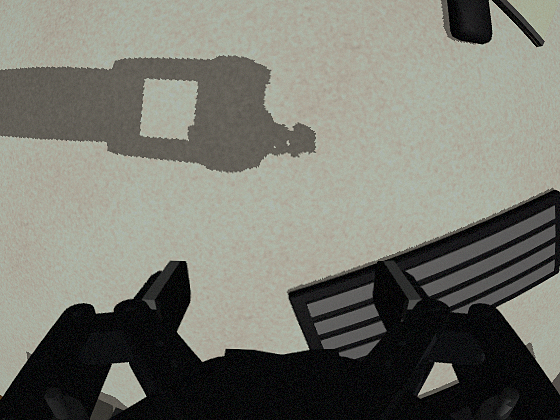

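```bash
python3 - <<'E'
import cv2
a=cv2.imread('pics/scene0.png')
cv2.imwrite('pics/crop0.png',cv2.resize(a[230:350,80:280],None,fx=4,fy=4,interpolation=cv2.INTER_CUBIC))
E
```

```text
(no output)
```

View pics/crop0.png

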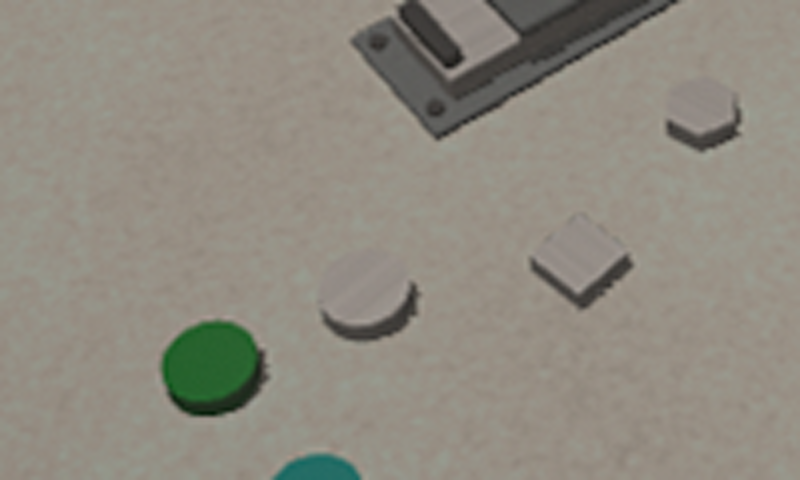

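Scene: the candidates for the puck are the bare disc (row 304, col 172), the green disc (321,132), the turquoise disc (355,159), the square (294,225) and the hexagon (258,255). The close crop shows the one at (304,172) is plain and round, so I choose it.

```bash
cat >> h.py <<'E'
def cam2world(d,s=None):
    if 'world_to_cam' in d: return np.linalg.inv(d['world_to_cam'])
    from scipy.spatial.transform import Rotation as R
    T=np.eye(4); T[:3,:3]=R.from_quat(s['ee_rot']).as_matrix(); T[:3,3]=s['position']
    return T@d['T_tool_cam']
def rays(d,uv,fish=False):
    K=d['K']; uv=np.atleast_2d(uv).astype(float)
    x=(uv[:,0]-K[0,2])/K[0,0]; y=(uv[:,1]-K[1,2])/K[1,1]
    if fish:
        t=np.hypot(x,y); k=np.where(t>1e-9,np.sin(t)/np.maximum(t,1e-9),1)
        v=np.stack([x*k,y*k,np.cos(t)],1)
    else: v=np.stack([x,y,np.ones_like(x)],1)
    return v*[1,-1,-1]
def plane(d,uv,z,s=None):
    T=cam2world(d,s); v=rays(d,uv,s is not None)@T[:3,:3].T
    o=T[:3,3]; t=(z-o[2])/v[:,2]; return o+v*t[:,None]
def cloud(d,mask,s=None):
    T=cam2world(d,s); r_,c=np.nonzero(mask&(d['depth']>0)); v=rays(d,np.stack([c,r_],1),s is not None)
    v=v/(-v[:,2:3])*d['depth'][r_,c][:,None]
    return v@T[:3,:3].T+T[:3,3], np.stack([c,r_],1)
def mask(d,t,near=None):
    o=r.outline_of(d,t)
    if near is not None: o=sorted(o,key=lambda q:np.hypot(q['point'][0]-near[0],q['point'][1]-near[1]))
    return (o[0]['region'],o[0]['point'],o[0]['score']) if o else (None,None,0)
E
python3 - <<'E'
from h import *
np.set_printoptions(precision=1,suppress=True)
for n,near in [('scene',(304,172)),('side',(169,313))]:
    d=r.snapshot(n)
    for t in ['puck','knob','dome','rail','head','hexa','square','meter']:
        m,p,sc=mask(d,t,near if t=='puck' else None)
        if m is None: print(n,t,'none'); continue
        P,uv=cloud(d,m)
        print(n,t,round(sc,2),np.round(p),'n',m.sum(),'med',np.median(P,0),'max z',np.percentile(P[:,2],[5,50,95]))
        if t=='puck':
            top=P[:,2]>np.percentile(P[:,2],90)-3; print('  top',P[top].mean(0), (P[top].max(0)+P[top].min(0))/2,np.ptp(P[top],0))
        if t=='dome':
            Q=P[P[:,2]>42]; A=np.c_[2*Q,np.ones(len(Q))]; b=(Q**2).sum(1)-0
            # known radius & z
            from scipy.optimize import least_squares
            f=least_squares(lambda c:np.linalg.norm(Q-[c[0],c[1],36],axis=1)-30,np.median(Q,0)[:2],loss='soft_l1'); print('  dome fit',f.x,np.abs(f.fun).mean())
            f=least_squares(lambda c:np.linalg.norm(Q-c,axis=1)-30,np.r_[np.median(Q,0)[:2],36],loss='soft_l1'); print('  dome fit3',f.x)
        if t=='knob':
            Q=P[P[:,2]>72]; print('  ktop',Q.mean(0),(Q.max(0)+Q.min(0))/2,np.ptp(Q,0))
            Q=P[(P[:,2]>42)]; 
            from scipy.optimize import least_squares
            Q=P[(P[:,2]>42)&(P[:,2]<70)]
            f=least_squares(lambda c:np.linalg.norm(Q[:,:2]-c,axis=1)-12,np.median(Q,0)[:2],loss='soft_l1'); print('  knob fit',f.x,len(Q))
        if t=='rail':
            # top of rail & foot
            Q=P[abs(P[:,2]-24)<4]; 
            rect=cv2.minAreaRect(Q[:,:2].astype(np.float32)); print('  rail top',rect)
            rect=cv2.minAreaRect(P[:,:2].astype(np.float32)); print('  all',rect)
E
```

```text
scene puck 0.7 [306. 167.] n 446 med [ 628.6 -296.8   13.3] max z [ 2.2 13.3 16.6]
  top [ 625.5 -295.7   14.7] [ 625.6 -295.6   15.6] [45.7 44.5  5.5]
scene knob 0.67 [214. 210.] n 241 med [ 510.4 -125.8   57.3] max z [35.8 57.3 76.5]
  ktop [ 505.1 -122.    75. ] [ 503.7 -122.5   75.9] [24.2 23.4  7. ]
  knob fit [ 503.1 -121.4] 98
scene dome 0.9 [200. 252.] n 469 med [510.9 -25.4  53.2] max z [37.9 53.2 65.1]
  dome fit [497.2 -16.6] 1.4810880357441165
  dome fit3 [497.5 -16.8  35.4]
scene rail 0.68 [212. 244.] n 5607 med [514.1 -46.8  24. ] max z [ 3.5 24.  58.4]
  rail top ((495.7231140136719, 29.863250732421875), (67.03459167480469, 461.0094909667969), 3.20221209526062)
  all ((513.351318359375, 32.40333557128906), (509.0264892578125, 167.56564331054688), 89.9352798461914)
scene head 0.85 [197. 321.] n 2323 med [624.2  83.8  93.6] max z [  8.6  93.6 112.5]
scene hexa 0.77 [254. 257.] n 264 med [628.  -95.8  13. ] max z [ 1.3 13.  16.2]
scene square 0.53 [293. 223.] n 359 med [ 672.4 -198.9   13. ] max z [ 1.5 13.  15.9]
scene meter 0.78 [130. 348.] n 921 med [416.8 346.6  26.8]
[... 448 characters left out ...]
t [498.2 -17.8] 1.0156564841757278
  dome fit3 [498.  -17.5  35.6]
side rail 0.7 [221. 228.] n 2696 med [586.2 123.7  85.5] max z [ 11.8  85.5 112.4]
  rail top ((613.0783081054688, 121.0713119506836), (59.70919418334961, 13.386959075927734), 5.322227478027344)
  all ((605.6128540039062, 97.84034729003906), (135.82015991210938, 84.56896209716797), 2.3680660724639893)
side head 0.89 [222. 229.] n 2739 med [586.1 123.2  85.6] max z [ 12.   85.6 112.5]
side hexa 0.44 [202. 272.] n 175 med [620.4 -87.9  12.7] max z [ 1.6 12.7 15.1]
side square 0.52 [183. 280.] n 157 med [ 664.8 -189.5   12.6] max z [ 0.6 12.6 15.1]
side meter 0.79 [374. 226.] n 3748 med [388.9 367.2  27.8] max z [13.5 27.8 30. ]
```

```bash
cat >> h.py <<'E'
from scipy.spatial.transform import Rotation as R
def go(target, yaw_jaw=None, s=None):
    """shift/turn in tool axes from measured pose to world target; yaw_jaw = desired world yaw of tool y (mod pi)"""
    s=s or r.read_state(); M=R.from_quat(s['ee_rot']).as_matrix()
    d=M.T@(np.array(target)-s['position'])
    turn=0
    if yaw_jaw is not None:
        y=M[:,1]; cur=np.arctan2(y[1],y[0]); x_down=M[2,0]<0
        dy=(yaw_jaw-cur+np.pi/2)%np.pi-np.pi/2
        turn=-dy if x_down else dy
    return d, turn
E
python3 - <<'E'
from h import *
np.set_printoptions(precision=4,suppress=True)
for i in range(3):
    s=r.read_state(); print(s['clock'],s['position'],s['ft_force'])
    d=r.snapshot('scene')
M=R.from_quat(s['ee_rot']).as_matrix();print(M)
for n in ['green','turq']:
    uv={'green':[132,321],'turq':[159,355]}[n]; print(n,plane(d,[uv],14))
# jaw along rail y: yaw = pi/2+0.053
print(go([624.5,-295.5,120],np.pi/2+0.053))
m,p,sc=mask(d,'head'); P,uv=cloud(d,m)
yaw=0.054; c,si=np.cos(yaw),np.sin(yaw)
O=np.array([497.7,-17.2])
L=np.c_[(P[:,:2]-O)@[c,si],(P[:,:2]-O)@[-si,c],P[:,2]]
print('head in rail-axes rel dome', np.percentile(L,[1,2,5,50,95,98,99],axis=0))
Q=L[L[:,2]>50]; print(np.percentile(Q,[1,5,95,99],axis=0))
E
```

```text
1.85 [ 220.6319 -584.7541  231.3029] [ 0.207   0.2911 -0.0311]
1.9 [ 220.6183 -584.7599  231.3352] [-0.3549 -1.2607  0.2168]
1.95 [ 220.6386 -584.7432  231.3257] [-0.4247 -0.564   0.3596]
[[-0.      0.353  -0.9356]
 [-0.     -0.9356 -0.353 ]
 [-1.      0.      0.    ]]
green [[ 623.0912 -376.7266   14.    ]]
turq [[ 718.8649 -367.4168   14.    ]]
(array([ 111.3268, -128.0588, -479.9524]), np.float64(0.3077954017309814))
head in rail-axes rel dome [[ 55.4406  74.5078   4.378 ]
 [ 65.9868  74.8129   7.3243]
 [ 73.8985  75.5186  11.8463]
 [132.1117  93.9923  95.1119]
 [165.3053 136.1263 112.7571]
 [176.0307 140.1873 114.0178]
 [182.0026 143.6072 114.6664]]
[[ 69.1784  74.4603  53.6666]
 [ 76.3289  75.3473  59.3336]
 [165.8237 137.0573 113.0924]
 [182.4454 143.1892 114.7082]]
```

drive_tool([
  {"tx": 0.005,"ty": -0.006,"tz": -0.024,"turn": 0.05},
  {"tx": 0.015,"ty": -0.018,"tz": -0.07,"turn": 0.1},
  {"tx": 0.03,"ty": -0.032,"tz": -0.12,"turn": 0.15},
  {"tx": 0.04,"ty": -0.046,"tz": -0.17,"turn": 0.2},
  {"tx": 0.05,"ty": -0.06,"tz": -0.22,"turn": 0.25},
  {"tx": 0.06,"ty": -0.072,"tz": -0.27,"turn": 0.308},
  {"tx": 0.07,"ty": -0.085,"tz": -0.32,"turn": 0.308},
  {"tx": 0.08,"ty": -0.1,"tz": -0.37,"turn": 0.308},
  {"tx": 0.09,"ty": -0.11,"tz": -0.42,"turn": 0.308},
  {"tx": 0.095,"ty": -0.12,"tz": -0.45,"turn": 0.308},
  {"tx": 0.1,"ty": -0.128,"tz": -0.47,"turn": 0.308},
  {"tx": 0.1,"ty": -0.128,"tz": -0.48,"turn": 0.308},
  {"tx": 0.1,"ty": -0.128,"tz": -0.48,"turn": 0.308},
  {"tx": 0.1,"ty": -0.128,"tz": -0.48,"turn": 0.308},
], hand=0.8)

```text
clock: 3.8
position: [624.0, -296.6, 131.7]
ee_rot: [0.707, 0.018, -0.707, 0.018]
ft_force: [-0.3, -0.6, 0.4]
width: 0.804
```

```bash
python3 - <<'E'
from h import *
np.set_printoptions(precision=4,suppress=True)
s=r.read_state(); d=r.snapshot('wrist'); save(d,'wrist1'); print(s['position'],s['width'],s['qpos'],s['clock'])
print(R.from_quat(s['ee_rot']).as_matrix())
for o in r.outline_of(d,'puck'):
    m=o['region']; c=np.argwhere(m).mean(0); P,uv=cloud(d,m,s)
    print(o['score'],o['point'],m.sum(),plane(d,[[c[1],c[0]]],14,s),np.median(P,0))
    T=P[abs(P[:,2]-14)<3]
    if len(T): print('top',T.mean(0),cv2.minEnclosingCircle(T[:,:2].astype(np.float32)),np.median(T[:,2]))
E
```

```text
[ 624.0366 -296.5772  131.7332] 0.8040425925904631 [-0.5511  0.2772  1.5317 -0.0003  1.3322  0.9682] 3.8
[[ 0.0002  0.0515 -0.9987]
 [-0.0005 -0.9987 -0.0515]
 [-1.      0.0005 -0.0002]]
0.55 [204.3, 279.2] 2486 [[ 627.7009 -293.7678   14.    ]] [ 627.5673 -293.8218   13.7389]
top [ 626.7824 -293.7804   13.778 ] ((626.1353759765625, -293.9004821777344), 23.25165367126465) 13.783303359785748
```

View pics/wrist1.png

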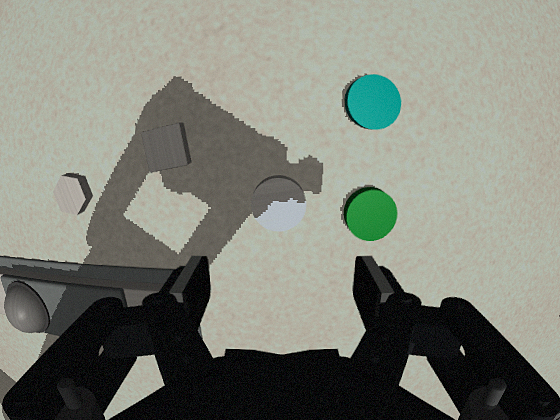

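drive_tool([
  {"tx": 0.02,"ty": -0.002,"tz": -0.0015,"turn": 0},
  {"tx": 0.05,"ty": -0.002,"tz": -0.0015,"turn": 0},
  {"tx": 0.08,"ty": -0.002,"tz": -0.0015,"turn": 0},
  {"tx": 0.105,"ty": -0.002,"tz": -0.0015,"turn": 0},
  {"tx": 0.12,"ty": -0.002,"tz": -0.0015,"turn": 0},
  {"tx": 0.127,"ty": -0.002,"tz": -0.0015,"turn": 0},
  {"tx": 0.127,"ty": -0.002,"tz": -0.0015,"turn": 0},
  {"tx": 0.127,"ty": -0.002,"tz": -0.0015,"turn": 0},
], hand=0.72)

```text
clock: 4.9
position: [626.8, -293.9, 5.6]
ee_rot: [0.708, 0.018, -0.706, 0.019]
ft_force: [-0.2, 0.6, 0.4]
width: 0.718
```

```bash
python3 - <<'E'
from h import *
s=r.read_state(); d=r.snapshot('wrist'); save(d,'wrist2'); print(s['position'],s['width'],s['ft_force'])
E
```

```text
[ 626.78022674 -293.92747297    5.63886261] 0.7176586620102575 [-0.20282194  0.55595804  0.39641957]
```

View pics/wrist2.png

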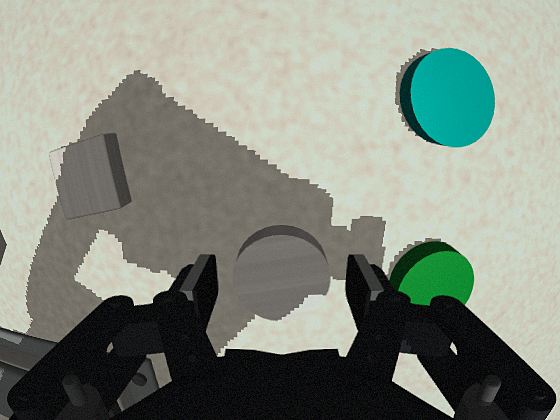

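The disc (row 272, col 282) sits between the pads, and the green disc is clear of the finger. Closing now.

drive_tool([
  {"tx": 0},
  {"tx": 0},
  {"tx": 0},
  {"tx": 0},
  {"tx": 0},
  {"tx": 0},
], hand=0, grip_force=30)

```text
schema error: expected keys tx, ty, tz, turn
```

drive_tool([
  {"tx": -0.01},
  {"tx": -0.03},
  {"tx": -0.06},
  {"tx": -0.09},
  {"tx": -0.12},
  {"tx": -0.13},
  {"tx": -0.13},
  {"tx": -0.13},
])

```text
schema error: expected keys tx, ty, tz, turn
```

```bash
python3 - <<'E'
from h import *
np.set_printoptions(precision=2,suppress=True)
s=r.read_state(); d=r.snapshot('wrist'); save(d,'wrist3'); print(s['position'],s['width'],s['ft_force'])
M=R.from_quat(s['ee_rot']).as_matrix()
m,p,sc=mask(d,'puck',(270,280)); P,uv=cloud(d,m,s); L=(P-s['position'])@M
print(sc,p,m.sum(),L.mean(0),np.percentile(L,[2,10,50,90,98],axis=0))
print(go([497.7,-17.2,130],np.pi/2+0.053))
np.savez('pics/w3.npz',L=L,uv=uv)
E
```

```text
[ 626.8  -293.96    5.69] 0.7190107303351909 [0.06 0.21 0.63]
0.68 [273.2, 282.3] 7447 [-7.28 -0.37 -2.29] [[ -9.19 -20.81 -21.91]
 [ -8.77 -16.06 -18.93]
 [ -8.01  -0.27  -2.82]
 [ -6.36  15.29  15.12]
 [  3.94  20.18  21.02]]
(array([-124.99, -282.94,  113.91]), np.float64(-0.00017872478327696228))
```

View pics/wrist3.png

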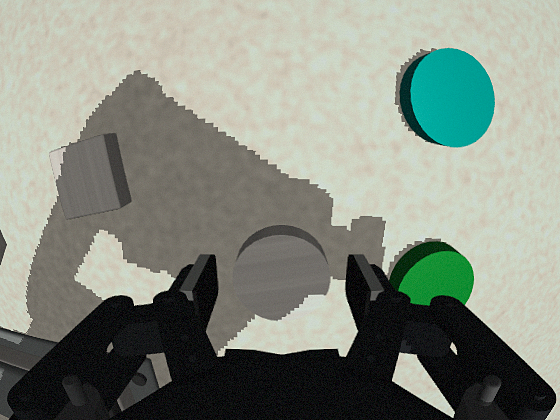

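drive_tool([
  {"tx": 0,"ty": 0,"tz": 0,"turn": 0},
  {"tx": 0,"ty": 0,"tz": 0,"turn": 0},
  {"tx": 0,"ty": 0,"tz": 0,"turn": 0},
  {"tx": 0,"ty": 0,"tz": 0,"turn": 0},
  {"tx": 0,"ty": 0,"tz": 0,"turn": 0},
], hand=0, grip_force=30)

```text
clock: 5.68
position: [626.5, -293.8, 5.2]
ee_rot: [0.707, 0.018, -0.706, 0.019]
ft_force: [0.1, 0.4, 5.2]
width: 0.521
```

drive_tool([
  {"tx": -0.01,"ty": 0,"tz": 0,"turn": 0},
  {"tx": -0.03,"ty": 0,"tz": 0,"turn": 0},
  {"tx": -0.06,"ty": 0,"tz": 0,"turn": 0},
  {"tx": -0.09,"ty": 0,"tz": 0,"turn": 0},
  {"tx": -0.115,"ty": 0,"tz": 0,"turn": 0},
  {"tx": -0.125,"ty": 0,"tz": 0,"turn": 0},
  {"tx": -0.125,"ty": 0,"tz": 0,"turn": 0},
  {"tx": -0.125,"ty": 0,"tz": 0,"turn": 0},
])

```text
clock: 6.68
position: [625.1, -293.0, 127.8]
ee_rot: [-0.706, -0.019, 0.708, -0.018]
ft_force: [-0.2, -0.2, -0.9]
width: 0.518
```

```bash
python3 - <<'E'
from h import *
np.set_printoptions(precision=2,suppress=True)
s=r.read_state(); d=r.snapshot('wrist'); save(d,'wrist4'); print(s['position'],s['width'],s['ft_force'],s['clock'])
M=R.from_quat(s['ee_rot']).as_matrix()
m,p,sc=mask(d,'puck',(270,280)); P,uv=cloud(d,m,s); L=(P-s['position'])@M
print(sc,p,m.sum(),L.mean(0),np.percentile(L,[0,2,10,50,90,98,100],axis=0))
print(go([497.7,-17.2,130],np.pi/2+0.053))
np.savez('pics/w4.npz',L=L,uv=uv,m=m)
E
```

```text
[ 625.14 -292.98  127.76] 0.5184479438285278 [-0.2  -0.17 -0.87] 6.675
0.77 [272.3, 284.2] 7527 [-6.2  -0.06 -2.05] [[-11.66 -42.92 -22.98]
 [ -9.63 -20.41 -22.39]
 [ -9.18 -15.71 -19.37]
 [ -8.39   0.16  -3.21]
 [ -6.48  15.61  15.15]
 [  4.38  20.37  21.15]
 [130.17  38.59 119.86]]
(array([  -1.8 , -282.14,  112.68]), np.float64(-0.00024165201778814094))
```

View pics/wrist4.png

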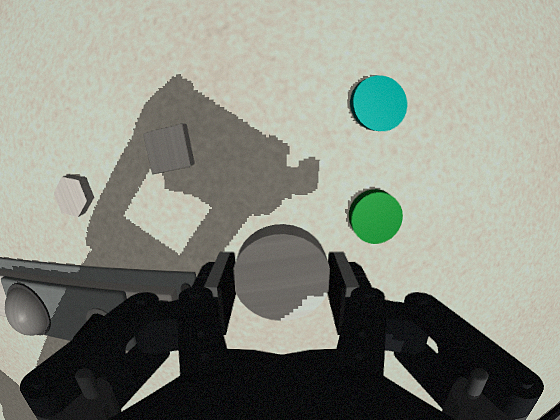

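```bash
python3 - <<'E'
import numpy as np,cv2
np.set_printoptions(precision=2,suppress=True)
z=np.load('pics/w4.npz'); L=z['L']; uv=z['uv']
T=L[(L[:,0]<-5)&(abs(L[:,1])<25)]
print(np.linalg.lstsq(np.c_[T[:,1:],np.ones(len(T))],T[:,0],rcond=None)[0])
print(cv2.minEnclosingCircle(T[:,1:].astype(np.float32)), T[:,1:].min(0),T[:,1:].max(0))
# chord extents in z per y slice
for y0 in [-10,-5,0,5,10]:
    S=T[abs(T[:,1]-y0)<1.5]; h=np.sqrt(23**2-y0**2); print(y0,S[:,2].min()+h,S[:,2].max()-h)
E
```

```text
[ 0.   -0.   -8.43]
((-0.18619011342525482, 0.4281602203845978), 23.593198776245117) [-22.33 -22.94] [22.29 23.97]
-10 -0.36431227387655696 0.46555855688783154
-5 -0.1416725906114742 0.7243213682849543
0 0.06332241221000601 0.6680925596156548
5 -0.1328424421050265 0.18750351029014567
10 -0.4791854523148409 0.9804554260065288
```

drive_tool([
  {"tx": -0.01,"ty": -0.015,"tz": 0.01,"turn": 0},
  {"tx": -0.02,"ty": -0.05,"tz": 0.03,"turn": 0},
  {"tx": -0.03,"ty": -0.09,"tz": 0.06,"turn": 0},
  {"tx": -0.03,"ty": -0.13,"tz": 0.085,"turn": 0},
  {"tx": -0.03,"ty": -0.17,"tz": 0.11,"turn": 0},
  {"tx": -0.03,"ty": -0.21,"tz": 0.135,"turn": 0},
  {"tx": -0.03,"ty": -0.245,"tz": 0.16,"turn": 0},
  {"tx": -0.03,"ty": -0.27,"tz": 0.175,"turn": 0},
  {"tx": -0.03,"ty": -0.28,"tz": 0.18,"turn": 0},
  {"tx": -0.03,"ty": -0.28,"tz": 0.18,"turn": 0},
  {"tx": -0.03,"ty": -0.28,"tz": 0.18,"turn": 0},
  {"tx": -0.03,"ty": -0.28,"tz": 0.18,"turn": 0},
])

```text
clock: 8.28
position: [431.8, -24.0, 159.3]
ee_rot: [-0.707, -0.018, 0.707, -0.018]
ft_force: [0.5, 0.0, -0.7]
width: 0.52
```

```bash
cat > dome.py <<'E'
from h import *
from scipy.optimize import least_squares
import sys
np.set_printoptions(precision=2,suppress=True)
s=r.read_state(); d=r.snapshot('wrist'); save(d,sys.argv[1]); print(s['position'],s['width'],s['ft_force'],s['clock'])
for o in r.outline_of(d,'dome')[:2]:
    m=o['region']; P,uv=cloud(d,m,s); Q=P[(P[:,2]>42)&(P[:,2]<72)]
    if len(Q)<30: continue
    f=least_squares(lambda c:np.linalg.norm(Q-[c[0],c[1],36],axis=1)-30,np.median(Q,0)[:2],loss='soft_l1')
    g=least_squares(lambda c:np.linalg.norm(Q-c,axis=1)-30,np.r_[np.median(Q,0)[:2],36],loss='soft_l1')
    print('dome',o['score'],o['point'],len(Q),f.x,np.abs(f.fun).mean(),g.x)
for o in r.outline_of(d,'puck')[:3]:
    m=o['region']; P,uv=cloud(d,m,s); M=R.from_quat(s['ee_rot']).as_matrix(); L=(P-s['position'])@M
    T=L[(L[:,0]<-4)&(abs(L[:,1])<25)]
    if len(T)>500: print('puck top in tool',cv2.minEnclosingCircle(T[:,1:].astype(np.float32)),np.median(T[:,0]))
for o in r.outline_of(d,'knob')[:1]:
    P,uv=cloud(d,o['region'],s); print('knob',o['score'],o['point'],np.median(P,0)); Q=P[abs(P[:,2]-76)<4]
    if len(Q): print(cv2.minEnclosingCircle(Q[:,:2].astype(np.float32)),np.median(Q[:,2]))
E
python3 dome.py wrist5
```

```text
[431.85 -24.02 159.31] 0.5204747435373563 [ 0.47  0.03 -0.67] 8.275
dome 0.83 [126.1, 276.1] 4164 [499.79 -14.85] 0.4558536223076976 [499.8  -14.86  35.66]
puck top in tool ((-0.6721949577331543, 0.36183813214302063), 23.718828201293945) -8.499089742684625
knob 0.67 [128.7, 405.1] [ 505.26 -113.36   67.86]
((505.51226806640625, -119.4786376953125), 12.070883750915527) 75.67040289087339
```

View pics/wrist5.png

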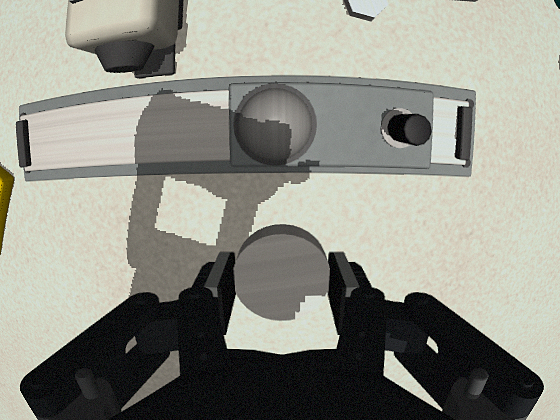

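drive_tool([
  {"tx": 0,"ty": -0.002,"tz": -0.02,"turn": 0},
  {"tx": 0.01,"ty": -0.004,"tz": -0.045,"turn": 0},
  {"tx": 0.03,"ty": -0.0056,"tz": -0.062,"turn": 0},
  {"tx": 0.05,"ty": -0.0056,"tz": -0.068,"turn": 0},
  {"tx": 0.066,"ty": -0.0056,"tz": -0.068,"turn": 0},
  {"tx": 0.073,"ty": -0.0056,"tz": -0.068,"turn": 0},
  {"tx": 0.075,"ty": -0.0056,"tz": -0.068,"turn": 0},
  {"tx": 0.075,"ty": -0.0056,"tz": -0.068,"turn": 0},
  {"tx": 0.075,"ty": -0.0056,"tz": -0.068,"turn": 0},
])

```text
clock: 9.6
position: [499.5, -14.3, 85.2]
ee_rot: [0.707, 0.019, -0.706, 0.019]
ft_force: [-0.4, 0.4, -0.4]
width: 0.517
```

```bash
cat > chk.py <<'E'
from h import *
from scipy.optimize import least_squares
import sys
np.set_printoptions(precision=2,suppress=True)
ztop=float(sys.argv[2])
s=r.read_state(); print(s['position'],s['ft_force'],s['clock'])
for n in ['scene','side']:
    d=r.snapshot(n); save(d,n+sys.argv[1])
    m,p,sc=mask(d,'dome')
    if m is not None:
        P,_=cloud(d,m); Q=P[(P[:,2]>40)&(P[:,2]<62)]
        f=least_squares(lambda c:np.linalg.norm(Q-[c[0],c[1],36],axis=1)-30,np.median(Q,0)[:2],loss='soft_l1')
        print(n,'dome',sc,p,len(Q),f.x,np.abs(f.fun).mean())
    o=[q for q in r.outline_of(d,'puck')]
    for q in o:
        P,_=cloud(d,q['region']); T=P[abs(P[:,2]-ztop)<4]
        if len(T)>30: print(n,'puck',q['score'],q['point'],len(T),'mean',T.mean(0),'mid',(T.max(0)+T.min(0))/2,np.ptp(T,axis=0), cv2.minEnclosingCircle(T[:,:2].astype(np.float32)))
    a=cv2.imread('pics/%s%s.png'%(n,sys.argv[1])); c=(200,250) if n=='scene' else (215,302)
    cv2.imwrite('pics/%s%sc.png'%(n,sys.argv[1]),cv2.resize(a[c[0]-60:c[0]+50,c[1]-70:c[1]+70],None,fx=5,fy=5,interpolation=cv2.INTER_CUBIC))
E
python3 chk.py 6 92.5
```

```text
[499.51 -14.3   85.18] [-0.44  0.38 -0.44] 9.6
scene dome 0.93 [199.1, 250.2] 330 [497.09 -16.67] 1.6540336527114057
side dome 0.9 [220.6, 301.0] 325 [497.81 -17.93] 1.0725924421024697
side puck 0.74 [204.3, 304.0] 129 mean [487.51 -16.43  93.02] mid [490.64 -12.19  92.03] [34.04 51.43  6.49] ((497.2630615234375, -11.59318733215332), 27.18470001220703)
```

View pics/scene6c.png

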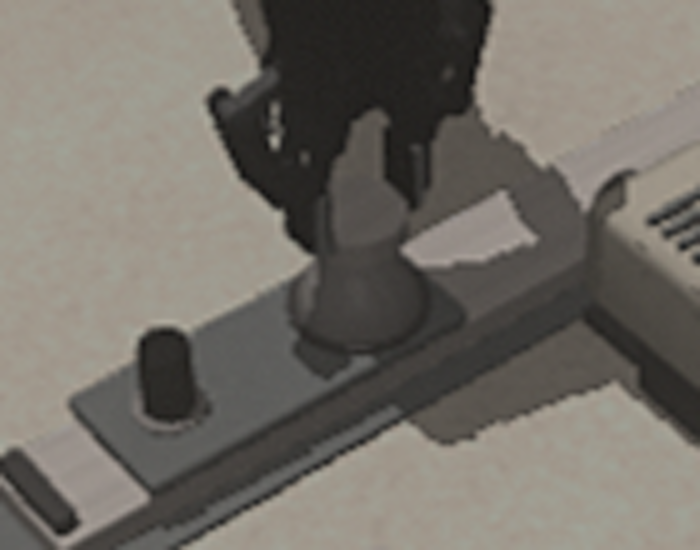

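View pics/side6c.png

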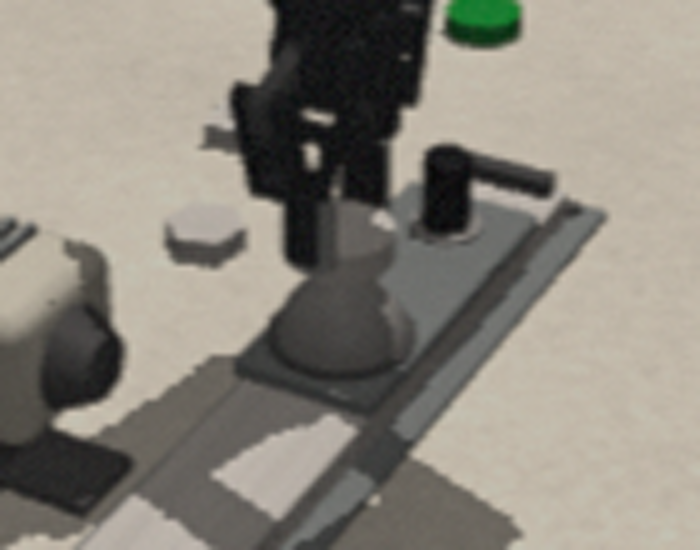

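```bash
cat > fit.py <<'E'
from h import *
from scipy.optimize import least_squares
import sys
np.set_printoptions(precision=2,suppress=True)
zb=float(sys.argv[1])
for n in ['scene','side']:
    d=r.snapshot(n); 
    P,uv=cloud(d,np.ones(d['depth'].shape,bool)); g=d['frame'].max(2)[uv[:,1],uv[:,0]]
    near=np.hypot(P[:,0]-498,P[:,1]+16)<40
    W=near&(P[:,2]>zb+1.5)&(P[:,2]<zb+12.5)&(g>50)
    D=near&(P[:,2]>40)&(P[:,2]<60)&(g>40)
    Q=P[W]
    f=least_squares(lambda c:np.linalg.norm(Q[:,:2]-c,axis=1)-23,[498,-16],loss='soft_l1',f_scale=0.7)
    Q2=P[D]
    h=least_squares(lambda c:np.linalg.norm(Q2-[c[0],c[1],36],axis=1)-30,[498,-16],loss='soft_l1',f_scale=0.7)
    print(n,len(Q),f.x,np.abs(f.fun).mean(),'dome',len(Q2),h.x,np.abs(h.fun).mean(),'puck-dome',f.x-h.x)
E
python3 fit.py 79.5
```

```text
scene 107 [495.4  -17.16] 4.552027232814086 dome 295 [496.97 -16.6 ] 1.4335530124795086 puck-dome [-1.57 -0.55]
side 83 [497.91 -14.8 ] 3.113115551133037 dome 297 [498.04 -17.91] 1.0417835753331728 puck-dome [-0.12  3.11]
```

```bash
cat > ov.py <<'E'
from h import *
import sys
zb=float(sys.argv[1]); tag=sys.argv[2]
D={'scene':(497.2,-16.7),'side':(498.0,-17.8)}
for n,c in [('scene',(190,250)),('side',(205,302))]:
    d=r.snapshot(n); k=9
    a=cv2.cvtColor(d['frame'],cv2.COLOR_RGB2BGR); r0,c0=c[0]-32,c[1]-40
    a=cv2.resize(a[r0:r0+64,c0:c0+80],None,fx=k,fy=k,interpolation=cv2.INTER_CUBIC)
    a=np.clip(a.astype(float)*1.6,0,255).astype(np.uint8)
    def pr(X):
        q=X@d['world_to_cam'][:3,:3].T+d['world_to_cam'][:3,3]; u=d['K'][0,0]*q[:,0]/-q[:,2]+d['K'][0,2]; v=d['K'][1,1]*-q[:,1]/-q[:,2]+d['K'][1,2]
        return np.stack([(u-c0+.5)*k-.5,(v-r0+.5)*k-.5],1).round().astype(int)
    t=np.linspace(0,2*np.pi,90); x,y=D[n]
    for z,rad,col in [(36,30,(0,255,255)),(zb,23,(0,0,255)),(zb+14,23,(0,255,0))]:
        cv2.polylines(a,[pr(np.c_[x+rad*np.cos(t),y+rad*np.sin(t),np.full(90,z)])],True,col,1)
    # sphere silhouette
    cw=np.linalg.inv(d['world_to_cam'])[:3,3]; v=cw-[x,y,36]; v/=np.linalg.norm(v); e1=np.cross(v,[0,0,1]); e1/=np.linalg.norm(e1); e2=np.cross(v,e1)
    S=np.array([x,y,36])+30*(np.cos(t)[:,None]*e1+np.sin(t)[:,None]*e2); S=S[S[:,2]>36]; 
    for p in pr(S): cv2.circle(a,tuple(int(i) for i in p),1,(255,0,255),-1)
    cv2.imwrite(f'pics/ov_{n}{tag}.png',a)
E
python3 ov.py 79.5 a
```

```text
(no output)
```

View pics/ov_scenea.png

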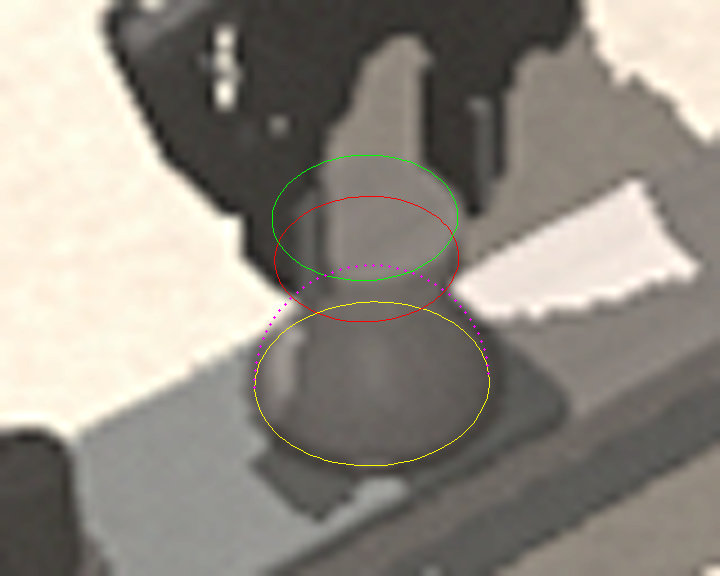

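View pics/ov_sidea.png

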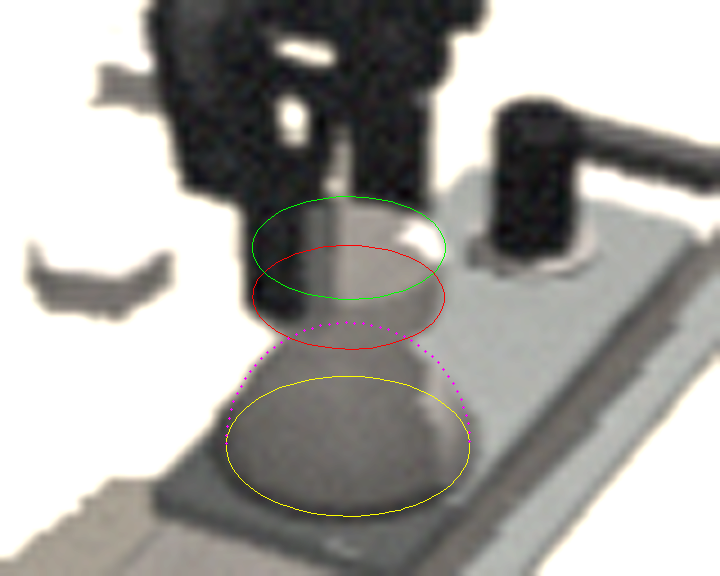

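```bash
python3 - <<'E'
import re
src=open('ov.py').read().replace("d=r.snapshot(n); k=9","z=np.load('pics/%s0.npz'%n); d={q:z[q] for q in z.files}; k=9").replace("ov_{n}{tag}","ov0_{n}")
src=src.replace("(zb,23,(0,0,255)),(zb+14,23,(0,255,0))","")
import sys; sys.argv=['x','79.5','a']; exec(src)
a=cv2.imread('pics/ov0_scene.png'); b=cv2.imread('pics/ov0_side.png'); cv2.imwrite('pics/ov0.png',cv2.resize(np.hstack([a[150:],b[150:]]),None,fx=.55,fy=.55))
E
```

```text
(no output)
```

View pics/ov0.png

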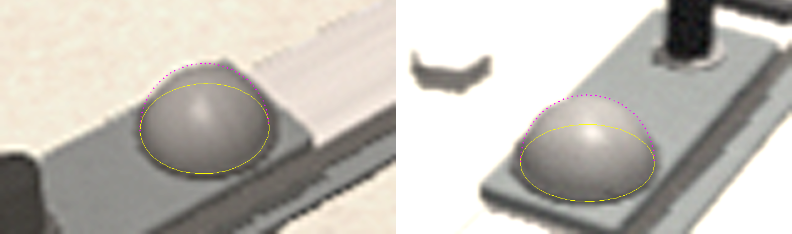

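The overlays on dome and puck agree to within about 1–1.5 mm in both cameras. Lowering to just above the crown, then feeling for contact.

drive_tool([
  {"tx": 0.004,"ty": 0,"tz": 0,"turn": 0},
  {"tx": 0.008,"ty": 0,"tz": 0,"turn": 0},
  {"tx": 0.011,"ty": 0,"tz": 0,"turn": 0},
  {"tx": 0.012,"ty": 0,"tz": 0,"turn": 0},
  {"tx": 0.012,"ty": 0,"tz": 0,"turn": 0},
  {"tx": 0.012,"ty": 0,"tz": 0,"turn": 0},
])

```text
clock: 10.85
position: [499.1, -14.2, 72.4]
ee_rot: [0.707, 0.019, -0.707, 0.019]
ft_force: [0.1, -0.3, -1.1]
width: 0.513
```

drive_tool([
  {"tx": 0.0005,"ty": 0,"tz": 0,"turn": 0},
  {"tx": 0.001,"ty": 0,"tz": 0,"turn": 0},
  {"tx": 0.001,"ty": 0,"tz": 0,"turn": 0},
])

```text
clock: 11.22
position: [499.0, -14.2, 71.3]
ee_rot: [0.707, 0.019, -0.707, 0.019]
ft_force: [1.0, -0.0, -0.8]
width: 0.518
```

drive_tool([
  {"tx": 0.0003,"ty": 0,"tz": 0,"turn": 0},
  {"tx": 0.0006,"ty": 0,"tz": 0,"turn": 0},
  {"tx": 0.0006,"ty": 0,"tz": 0,"turn": 0},
])

```text
clock: 11.6
position: [499.2, -14.2, 71.1]
ee_rot: [0.707, 0.019, -0.707, 0.019]
ft_force: [-1.9, 0.9, 3.0]
width: 0.512
```

```bash
python3 - <<'E'
from h import *
np.set_printoptions(precision=2,suppress=True)
for i in range(4):
    s=r.read_state(); print(s['position'],s['ft_force'],s['moment']); r.snapshot('wrist')
E
```

```text
[499.17 -14.17  71.11] [-1.94  0.86  3.04] [0.12 0.29 0.04]
[499.15 -14.18  71.07] [-1.38  0.38  3.34] [0.01 0.32 0.02]
[499.16 -14.17  71.08] [-2.26 -0.32  2.5 ] [0.05 0.28 0.06]
[499.2  -14.16  71.08] [-1.3   0.78  3.74] [ 0.06  0.3  -0.01]
```

drive_tool([
  {"tx": 0,"ty": 0,"tz": 0,"turn": 0},
  {"tx": 0,"ty": 0,"tz": 0,"turn": 0},
  {"tx": 0,"ty": 0,"tz": 0,"turn": 0},
  {"tx": 0,"ty": 0,"tz": 0,"turn": 0},
], hand=0.68)

```text
clock: 12.3
position: [499.0, -14.2, 70.6]
ee_rot: [-0.707, -0.019, 0.707, -0.019]
ft_force: [-0.3, 0.2, 0.3]
width: 0.676
```

```bash
python3 dome.py wrist7; python3 fit.py 66; python3 ov.py 66 b
```

```text
[498.95 -14.17  70.56] 0.6755714628234879 [-0.35  0.16  0.28] 12.3
dome 0.85 [219.1, 286.1] 2805 [499.34 -14.95] 0.3499652375572717 [499.61 -14.96  35.61]
puck top in tool ((-0.8970553874969482, 0.09641462564468384), 23.232547760009766) -9.169549377326286
knob 0.63 [255.0, 457.0] [ 509.52 -112.82   61.94]
((505.847412109375, -119.65384674072266), 12.720324516296387) 75.60186237654054
scene 115 [495.95 -16.63] 4.51164380956054 dome 267 [496.85 -16.45] 1.6925338750192642 puck-dome [-0.9  -0.18]
side 88 [497.9  -16.02] 4.055524347848601 dome 270 [497.97 -18.09] 1.095645636229165 puck-dome [-0.07  2.07]
```

View pics/wrist7.png

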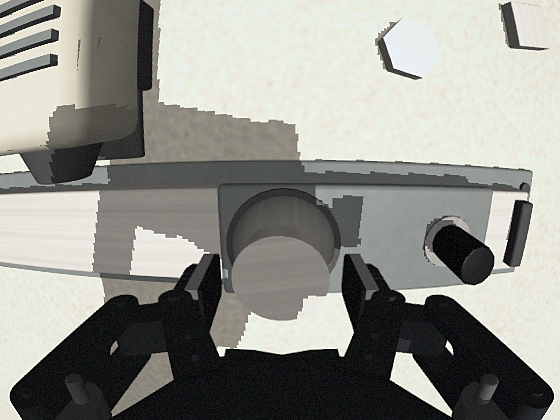

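View pics/ov_sideb.png

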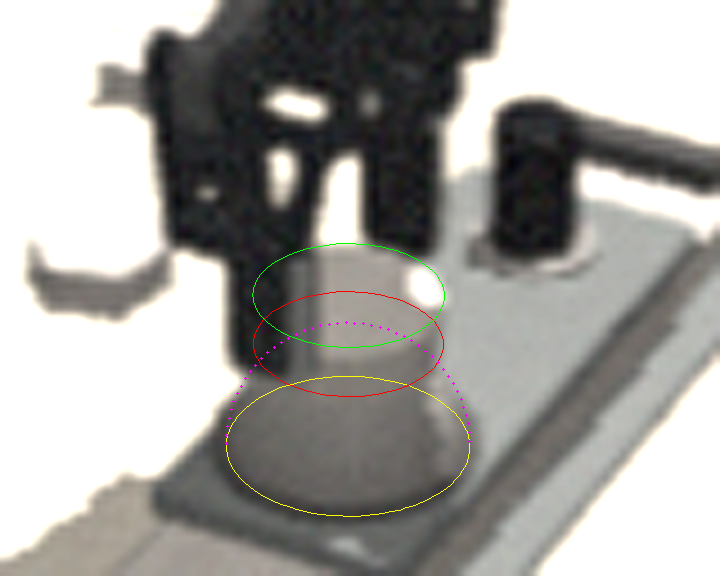

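View pics/ov_sceneb.png

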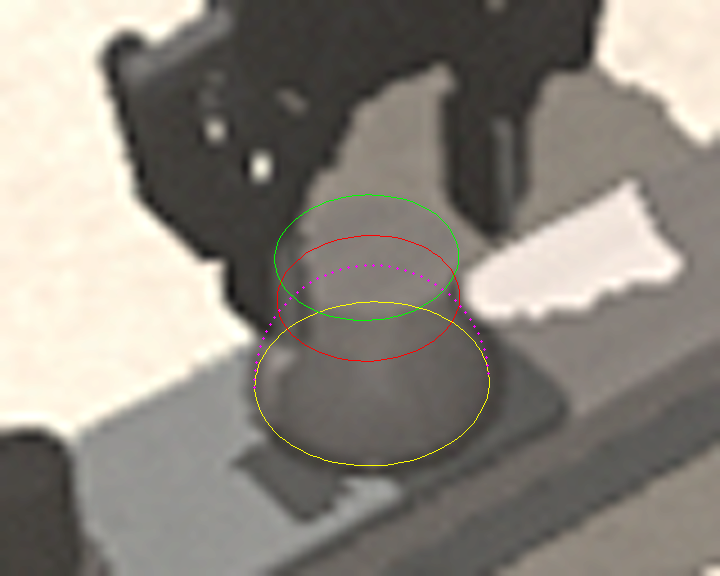

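drive_tool([
  {"tx": -0.004,"ty": 0,"tz": 0,"turn": 0},
  {"tx": -0.012,"ty": 0,"tz": 0,"turn": 0},
  {"tx": -0.03,"ty": 0,"tz": 0,"turn": 0},
  {"tx": -0.05,"ty": 0,"tz": 0,"turn": 0},
  {"tx": -0.06,"ty": 0.01,"tz": 0,"turn": 0},
  {"tx": -0.06,"ty": 0.035,"tz": 0,"turn": 0},
  {"tx": -0.06,"ty": 0.065,"tz": -0.0004,"turn": 0},
  {"tx": -0.06,"ty": 0.095,"tz": -0.0008,"turn": 0},
  {"tx": -0.06,"ty": 0.1055,"tz": -0.0008,"turn": 0},
  {"tx": -0.06,"ty": 0.1055,"tz": -0.0008,"turn": 0},
  {"tx": -0.06,"ty": 0.1055,"tz": -0.0008,"turn": 0},
])

```text
clock: 14.08
position: [505.3, -118.8, 130.6]
ee_rot: [-0.707, -0.019, 0.707, -0.019]
ft_force: [0.6, -0.1, 0.9]
width: 0.679
```

drive_tool([
  {"tx": 0,"ty": 0,"tz": 0,"turn": 0},
  {"tx": 0,"ty": 0,"tz": 0,"turn": 0},
], hand=0.45)

```text
clock: 14.32
position: [505.4, -118.9, 130.7]
ee_rot: [-0.707, -0.019, 0.707, -0.019]
ft_force: [-0.3, 0.1, 0.3]
width: 0.449
```

```bash
python3 dome.py wrist8; python3 ov.py 66 c
```

```text
[ 505.38 -118.87  130.67] 0.44933434542650813 [-0.35  0.13  0.33] 14.325
dome 0.68 [201.0, 166.3] 1769 [499.56 -14.6 ] 0.45685529506664474 [499.73 -14.82  35.61]
knob 0.69 [220.9, 283.7] [ 511.06 -119.71   74.12]
((505.97064208984375, -119.86549377441406), 11.870997428894043) 75.65851323869731
```

View pics/wrist8.png

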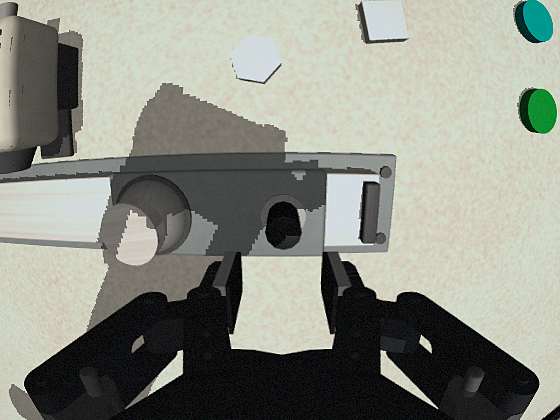

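View pics/ov_sidec.png

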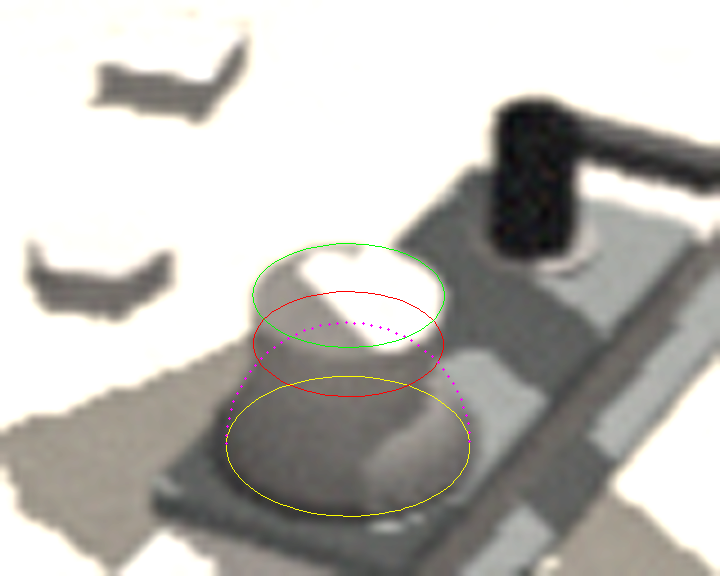

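drive_tool([
  {"tx": 0.01,"ty": 0.0012,"tz": -0.0004,"turn": 0},
  {"tx": 0.03,"ty": 0.0012,"tz": -0.0004,"turn": 0},
  {"tx": 0.05,"ty": 0.0012,"tz": -0.0004,"turn": 0},
  {"tx": 0.07,"ty": 0.0012,"tz": -0.0004,"turn": 0},
  {"tx": 0.083,"ty": 0.0012,"tz": -0.0004,"turn": 0},
  {"tx": 0.088,"ty": 0.0012,"tz": -0.0004,"turn": 0},
  {"tx": 0.088,"ty": 0.0012,"tz": -0.0004,"turn": 0},
  {"tx": 0.088,"ty": 0.0012,"tz": -0.0004,"turn": 0},
])

```text
clock: 15.62
position: [506.5, -120.9, 43.5]
ee_rot: [0.707, 0.018, -0.706, 0.019]
ft_force: [-0.8, -0.5, 0.8]
width: 0.45
```

```bash
python3 dome.py wrist9; python3 - <<'E'
from h import *
d=r.snapshot('side'); save(d,'side9')
a=d['frame'][130:260,230:400]; cv2.imwrite('pics/side9c.png',cv2.cvtColor(cv2.resize(a,None,fx=4.5,fy=4.5,interpolation=cv2.INTER_CUBIC),cv2.COLOR_RGB2BGR))
E
```

```text
[ 506.49 -120.92   43.52] 0.45030583946328223 [-0.8  -0.47  0.81] 15.625
dome 0.75 [247.6, 109.3] 4076 [499.37 -14.64] 0.4855266524389145 [499.55 -14.86  35.61]
dome 0.33 [284.6, 277.3] 1409 [ 534.92 -118.45] 5.581442631468748 [ 543.63 -118.06   57.35]
knob 0.63 [284.8, 278.9] [ 512.48 -119.5    68.4 ]
((505.5600280761719, -119.9311752319336), 12.155989646911621) 75.60351119093718
```

View pics/wrist9.png

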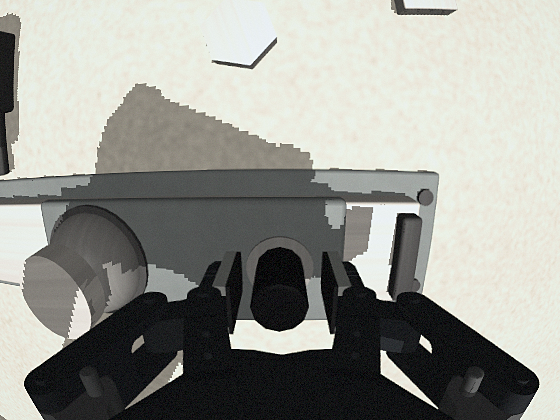

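View pics/side9c.png

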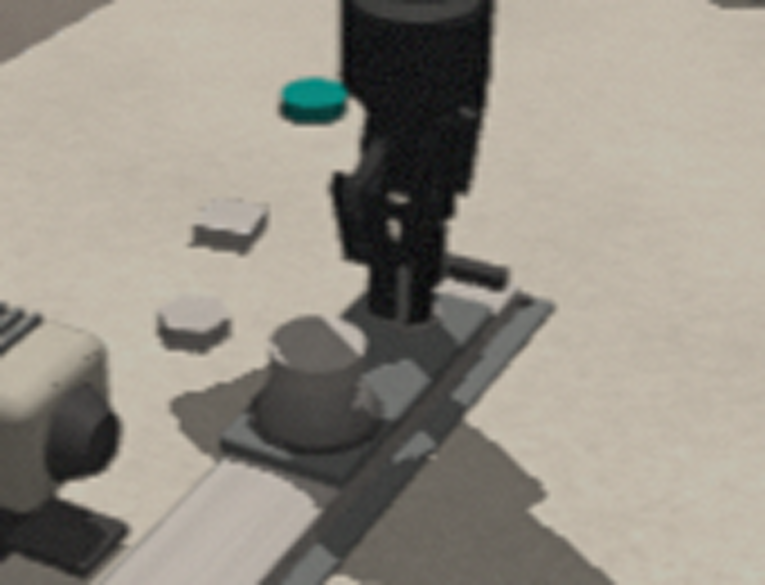

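drive_tool([
  {"tx": 0,"ty": -0.0007,"tz": 0.0005,"turn": 0},
  {"tx": 0,"ty": -0.0007,"tz": 0.0005,"turn": 0},
], hand=0.33, grip_force=20)

```text
clock: 16.12
position: [505.3, -119.9, 42.7]
ee_rot: [0.707, 0.019, -0.707, 0.019]
ft_force: [0.2, -0.3, 0.3]
width: 0.331
```

drive_tool([
  {"tx": 0,"ty": 0,"tz": 0,"turn": 0},
  {"tx": 0,"ty": 0,"tz": 0,"turn": 0},
  {"tx": 0,"ty": 0,"tz": 0,"turn": 0},
  {"tx": 0,"ty": 0,"tz": 0,"turn": 0},
], hand=0, grip_force=25)

```text
clock: 16.62
position: [505.3, -120.0, 42.8]
ee_rot: [-0.707, -0.019, 0.707, -0.019]
ft_force: [-0.8, 0.3, 2.4]
width: 0.272
```

```bash
python3 dome.py wrist10; python3 ov.py 66 d
```

```text
[ 505.28 -120.01   42.79] 0.2720726571776513 [-0.8   0.32  2.42] 16.625
dome 0.91 [248.1, 108.3] 4205 [499.44 -14.7 ] 0.5445307886799978 [499.59 -14.91  35.65]
knob 0.79 [286.9, 280.4] [ 513.14 -119.56   72.49]
((505.4945068359375, -119.7022705078125), 12.283248901367188) 75.68155227550542
```

View pics/wrist10.png

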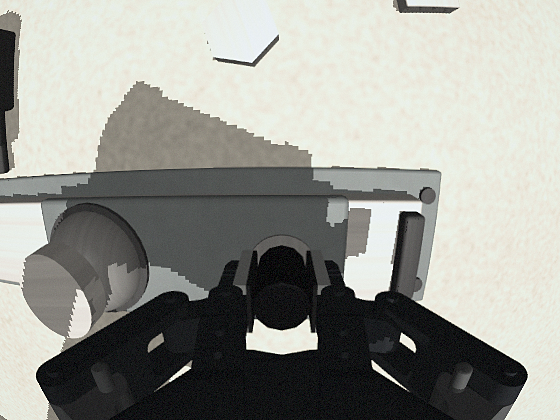

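View pics/ov_sided.png

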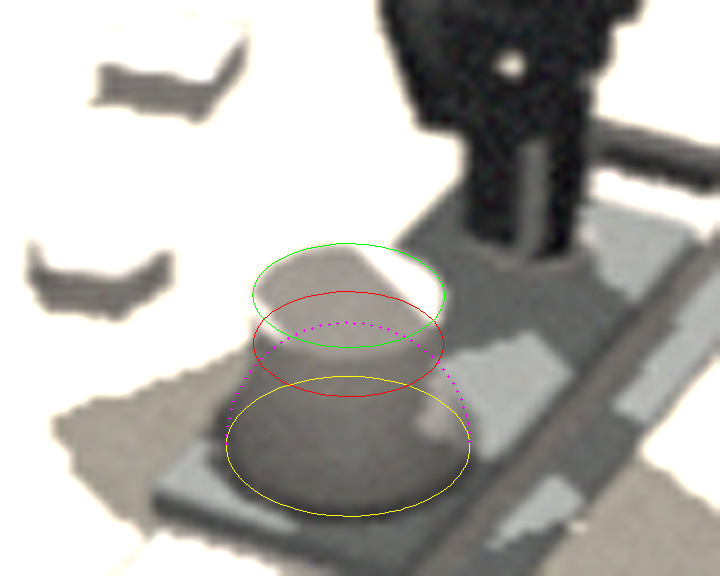

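drive_tool([
  {"tx": 0,"ty": -0.0005,"tz": 0,"turn": 0},
  {"tx": 0,"ty": -0.002,"tz": 0,"turn": 0},
  {"tx": 0,"ty": -0.0045,"tz": 0,"turn": 0},
  {"tx": 0,"ty": -0.008,"tz": 0,"turn": 0},
  {"tx": 0,"ty": -0.0125,"tz": 0,"turn": 0},
  {"tx": 0,"ty": -0.0175,"tz": 0.0001,"turn": 0},
  {"tx": 0,"ty": -0.0225,"tz": 0.0001,"turn": 0},
  {"tx": 0,"ty": -0.0275,"tz": 0.0001,"turn": 0},
  {"tx": 0,"ty": -0.0325,"tz": 0.0001,"turn": 0},
  {"tx": 0,"ty": -0.0375,"tz": 0.0001,"turn": 0},
  {"tx": 0,"ty": -0.0425,"tz": 0.0002,"turn": 0},
  {"tx": 0,"ty": -0.0475,"tz": 0.0002,"turn": 0},
  {"tx": 0,"ty": -0.0525,"tz": 0.0002,"turn": 0},
  {"tx": 0,"ty": -0.0575,"tz": 0.0002,"turn": 0},
  {"tx": 0,"ty": -0.0625,"tz": 0.0002,"turn": 0},
  {"tx": 0,"ty": -0.067,"tz": 0.0003,"turn": 0},
  {"tx": 0,"ty": -0.0705,"tz": 0.0003,"turn": 0},
  {"tx": 0,"ty": -0.073,"tz": 0.0003,"turn": 0},
  {"tx": 0,"ty": -0.0745,"tz": 0.0003,"turn": 0},
  {"tx": 0,"ty": -0.075,"tz": 0.0003,"turn": 0},
], grip_force=45)

```text
clock: 19.42
position: [501.3, -46.1, 42.9]
ee_rot: [0.707, 0.018, -0.707, 0.02]
ft_force: [-0.6, -6.0, 0.7]
width: 0.268
```

```bash
python3 dome.py wrist11; python3 - <<'E'
from h import *
for n,c in (('side',(130,190)),('scene',(130,190))):
    d=r.snapshot(n); save(d,n+'11')
    a=d['frame'][c[0]:c[0]+140,c[1]:c[1]+170]; cv2.imwrite('pics/%s11c.png'%n,cv2.cvtColor(cv2.resize(a,None,fx=4,fy=4,interpolation=cv2.INTER_CUBIC),cv2.COLOR_RGB2BGR))
for i in range(3):
    s=r.read_state(); print(s['ft_force'],s['position']); r.snapshot('wrist')
E
```

```text
[501.34 -46.13  42.89] 0.267683591201584 [-0.57 -6.02  0.71] 19.425
dome 0.6 [246.6, 109.4] 4110 [495.48  59.17] 0.4774421926709312 [495.63  58.97  35.66]
knob 0.56 [285.9, 280.9] [509.28 -45.61  73.05]
((501.7520751953125, -45.951229095458984), 12.221064567565918) 75.64853374254089
[-1.22642011 -5.16720615  2.04202314] [501.32640283 -46.00262299  42.87935227]
[-1.24892807 -5.78738839  1.92751536] [501.32053647 -46.03736284  42.87809392]
[-1.3278417  -4.28577591  2.89944213] [501.34513776 -46.05503278  42.89088385]
```

View pics/wrist11.png

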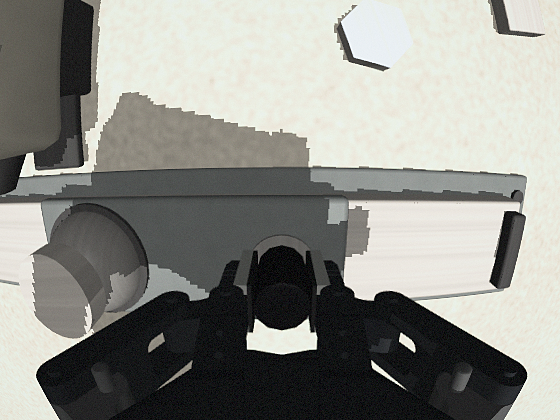

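View pics/side11c.png

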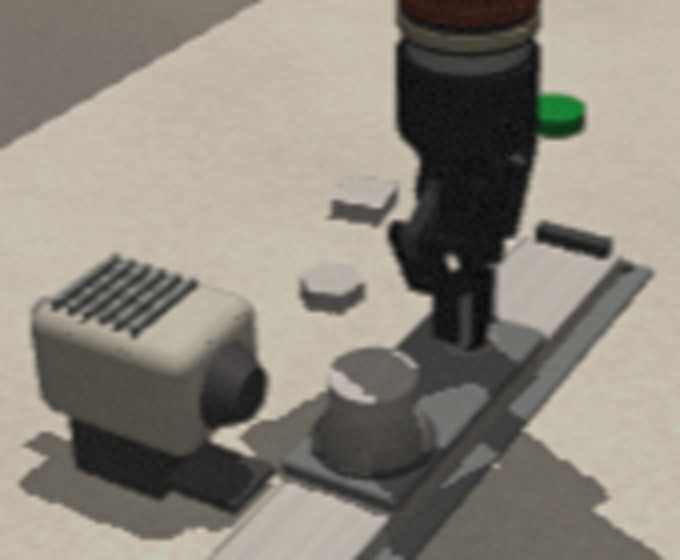

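```bash
cat > bal.py <<'E'
from h import *
from scipy.optimize import least_squares
import sys
np.set_printoptions(precision=2,suppress=True)
s=r.read_state(); print(s['clock'],s['position'],s['ft_force'],s['width'])
D0=s['position'][:2]+105*np.array([-.0555,.9985])-[1.5,1.5]
for n in sys.argv[1:]:
    d=r.snapshot(n)
    P,uv=cloud(d,np.ones(d['depth'].shape,bool),s if n=='wrist' else None); near=np.hypot(*(P[:,:2]-D0).T)<45
    T=P[near&(abs(P[:,2]-80)<2.5)]; Q=P[near&(P[:,2]>40)&(P[:,2]<62)]
    W=P[near&(P[:,2]>68)&(P[:,2]<77)]
    g=least_squares(lambda c:np.linalg.norm(W[:,:2]-c,axis=1)-23,D0,loss='soft_l1',f_scale=.7)
    h=least_squares(lambda c:np.linalg.norm(Q-[c[0],c[1],36],axis=1)-30,D0,loss='soft_l1',f_scale=.7)
    c,rad=cv2.minEnclosingCircle(T[:,:2].astype(np.float32))
    pl=np.linalg.lstsq(np.c_[T[:,:2]-T[:,:2].mean(0),np.ones(len(T))],T[:,2],rcond=None)[0]
    print(n,'top',len(T),T.mean(0)[:2],(T.max(0)+T.min(0))[:2]/2,np.array(c),rad,'tilt',pl,'wall',len(W),g.x,'dome',h.x, 'topmid-dome',(T.max(0)+T.min(0))[:2]/2-h.x,'wall-dome',g.x-h.x)
E
python3 bal.py wrist side scene; python3 - <<'E'
from h import *
d=r.snapshot('side'); m,p,sc=mask(d,'head'); P,uv=cloud(d,m)
O=np.array([497.7,-17.2]);c,si=np.cos(.0555),np.sin(.0555)
L=np.c_[(P[:,:2]-O)@[c,si],(P[:,:2]-O)@[-si,c],P[:,2]]
N=L[(L[:,0]<62)&(L[:,2]>55)]; print(len(N),np.percentile(N,[2,5,50,95,98],axis=0))
for lo in range(40,75,5):
    q=L[(L[:,0]>=lo)&(L[:,0]<lo+5)&(L[:,2]>40)]; 
    if len(q): print(lo,len(q),q[:,1:].min(0),q[:,1:].max(0))
E
```

```text
19.875 [501.33 -46.03  42.88] [-0.92 -5.82  1.14] 0.2693948761678059
wrist top 4601 [496.69  57.63] [494.35  60.09] [494.7   59.88] 24.374813079833984 tilt [ 0.03 -0.03 79.79] wall 1218 [494.63  60.24] dome [495.46  59.28] topmid-dome [-1.11  0.81] wall-dome [-0.83  0.96]
side top 252 [492.26  58.51] [492.38  57.1 ] [491.68  57.12] 24.705488204956055 tilt [ 0.03 -0.03 79.69] wall 80 [493.25  57.48] dome [494.16  56.15] topmid-dome [-1.78  0.95] wall-dome [-0.91  1.32]
scene top 186 [493.84  56.65] [493.36  58.7 ] [492.3  56.9] 24.7935791015625 tilt [ 0.01 -0.03 79.81] wall 69 [492.17  58.35] dome [492.66  57.22] topmid-dome [0.71 1.48] wall-dome [-0.49  1.13]
232 [[ 47.32131598 100.44867366  59.19418645]
 [ 47.68293765 101.94710768  61.7937433 ]
 [ 52.48179538 119.85889672  79.65973977]
 [ 60.88146628 131.3998504   92.41406228]
 [ 61.46598366 132.62000762  93.47365538]]
45 89 [96.24889873 58.34532698] [128.22611898  89.27748368]
50 56 [100.02957788  63.51066692] [130.53077333  91.05988219]
55 62 [100.88683817  56.99965478] [135.30943528  94.72016766]
60 85 [90.31902166 55.30754828] [141.52070171 100.2076469 ]
65 258 [78.339399   48.51338185] [148.73835332 106.50103824]
70 116 [82.93463604 48.16593419] [150.09109292 109.04306898]
```

View pics/scene11c.png

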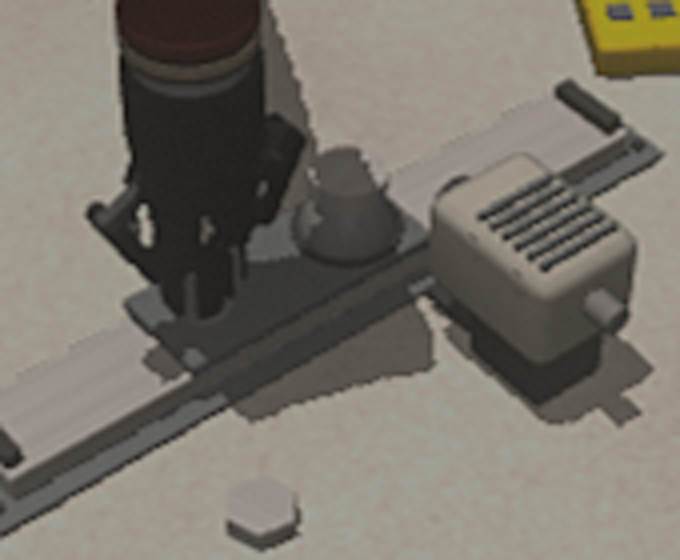

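drive_tool([
  {"tx": 0,"ty": -0.0005,"tz": 0,"turn": 0},
  {"tx": 0,"ty": -0.002,"tz": 0,"turn": 0},
  {"tx": 0,"ty": -0.0045,"tz": 0,"turn": 0},
  {"tx": 0,"ty": -0.0075,"tz": 0,"turn": 0},
  {"tx": 0,"ty": -0.0105,"tz": 0,"turn": 0},
  {"tx": 0,"ty": -0.0135,"tz": 0,"turn": 0},
  {"tx": 0,"ty": -0.016,"tz": 0.0001,"turn": 0},
  {"tx": 0,"ty": -0.018,"tz": 0.0001,"turn": 0},
  {"tx": 0,"ty": -0.0195,"tz": 0.0001,"turn": 0},
  {"tx": 0,"ty": -0.02,"tz": 0.0001,"turn": 0},
])

```text
clock: 21.38
position: [500.2, -26.0, 42.9]
ee_rot: [0.707, 0.018, -0.707, 0.019]
ft_force: [-1.3, -5.8, 1.0]
width: 0.268
```

drive_tool([
  {"tx": 0,"ty": -0.0006,"tz": 0,"turn": 0},
  {"tx": 0,"ty": -0.0015,"tz": 0,"turn": 0},
  {"tx": 0,"ty": -0.002,"tz": 0,"turn": 0},
])

```text
clock: 21.75
position: [500.1, -24.2, 42.9]
ee_rot: [0.707, 0.018, -0.707, 0.02]
ft_force: [-1.2, -7.7, 1.3]
width: 0.264
```

drive_tool([
  {"tx": 0,"ty": -0.0006,"tz": 0,"turn": 0},
  {"tx": 0,"ty": -0.0015,"tz": 0,"turn": 0},
  {"tx": 0,"ty": -0.002,"tz": 0,"turn": 0},
])

```text
clock: 22.12
position: [500.0, -22.2, 42.9]
ee_rot: [0.707, 0.018, -0.707, 0.02]
ft_force: [-0.4, -5.8, 1.5]
width: 0.268
```

drive_tool([
  {"tx": 0,"ty": -0.0006,"tz": 0,"turn": 0},
  {"tx": 0,"ty": -0.0015,"tz": 0,"turn": 0},
  {"tx": 0,"ty": -0.002,"tz": 0,"turn": 0},
])

```text
clock: 22.5
position: [499.9, -20.3, 42.9]
ee_rot: [0.707, 0.018, -0.707, 0.02]
ft_force: [-0.7, -6.5, 1.1]
width: 0.269
```

drive_tool([
  {"tx": 0,"ty": -0.0006,"tz": 0,"turn": 0},
  {"tx": 0,"ty": -0.0015,"tz": 0,"turn": 0},
  {"tx": 0,"ty": -0.002,"tz": 0,"turn": 0},
])

```text
clock: 22.88
position: [499.8, -18.2, 42.9]
ee_rot: [0.707, 0.018, -0.707, 0.02]
ft_force: [-1.5, -6.7, 1.6]
width: 0.266
```

drive_tool([
  {"tx": 0,"ty": -0.0006,"tz": 0,"turn": 0},
  {"tx": 0,"ty": -0.0012,"tz": 0,"turn": 0},
  {"tx": 0,"ty": -0.0015,"tz": 0,"turn": 0},
])

```text
clock: 23.25
position: [499.8, -16.8, 42.9]
ee_rot: [0.707, 0.018, -0.707, 0.02]
ft_force: [-0.4, -5.6, 1.6]
width: 0.267
```

drive_tool([
  {"tx": 0,"ty": -0.0006,"tz": 0,"turn": 0},
  {"tx": 0,"ty": -0.0012,"tz": 0,"turn": 0},
  {"tx": 0,"ty": -0.0015,"tz": 0,"turn": 0},
])

```text
clock: 23.62
position: [499.6, -15.2, 42.9]
ee_rot: [0.707, 0.018, -0.707, 0.02]
ft_force: [-0.8, -5.5, 2.3]
width: 0.266
```

drive_tool([
  {"tx": 0,"ty": -0.0006,"tz": 0,"turn": 0},
  {"tx": 0,"ty": -0.0012,"tz": 0,"turn": 0},
  {"tx": 0,"ty": -0.0015,"tz": 0,"turn": 0},
])

```text
clock: 24.0
position: [499.6, -13.7, 42.9]
ee_rot: [0.707, 0.018, -0.707, 0.02]
ft_force: [-0.7, -6.9, 1.3]
width: 0.268
```

drive_tool([
  {"tx": 0,"ty": -0.0006,"tz": 0,"turn": 0},
  {"tx": 0,"ty": -0.0012,"tz": 0,"turn": 0},
  {"tx": 0,"ty": -0.0015,"tz": 0,"turn": 0},
])

```text
clock: 24.38
position: [499.5, -12.3, 42.9]
ee_rot: [0.707, 0.018, -0.707, 0.02]
ft_force: [-1.1, -4.4, 1.1]
width: 0.269
```

drive_tool([
  {"tx": 0,"ty": -0.0006,"tz": 0,"turn": 0},
  {"tx": 0,"ty": -0.0012,"tz": 0,"turn": 0},
  {"tx": 0,"ty": -0.0015,"tz": 0,"turn": 0},
])

```text
clock: 24.75
position: [499.4, -10.7, 42.9]
ee_rot: [0.707, 0.018, -0.707, 0.019]
ft_force: [-1.9, -6.8, 1.1]
width: 0.266
```

drive_tool([
  {"tx": 0,"ty": -0.0006,"tz": 0,"turn": 0},
  {"tx": 0,"ty": -0.0012,"tz": 0,"turn": 0},
  {"tx": 0,"ty": -0.0015,"tz": 0,"turn": 0},
])

```text
clock: 25.12
position: [499.3, -9.3, 42.9]
ee_rot: [0.707, 0.018, -0.707, 0.02]
ft_force: [-0.9, -7.3, 1.2]
width: 0.268
```

drive_tool([
  {"tx": 0,"ty": -0.0006,"tz": 0,"turn": 0},
  {"tx": 0,"ty": -0.0012,"tz": 0,"turn": 0},
  {"tx": 0,"ty": -0.0015,"tz": 0,"turn": 0},
])

```text
clock: 25.5
position: [499.2, -7.7, 42.9]
ee_rot: [0.707, 0.018, -0.707, 0.019]
ft_force: [-1.2, -6.5, 2.8]
width: 0.273
```

drive_tool([
  {"tx": 0,"ty": -0.0006,"tz": 0,"turn": 0},
  {"tx": 0,"ty": -0.0012,"tz": 0,"turn": 0},
  {"tx": 0,"ty": -0.0015,"tz": 0,"turn": 0},
])

```text
clock: 25.88
position: [499.2, -6.3, 42.9]
ee_rot: [0.707, 0.018, -0.707, 0.02]
ft_force: [-1.3, -6.7, 1.3]
width: 0.264
```

drive_tool([
  {"tx": 0,"ty": -0.0006,"tz": 0,"turn": 0},
  {"tx": 0,"ty": -0.0012,"tz": 0,"turn": 0},
  {"tx": 0,"ty": -0.0015,"tz": 0,"turn": 0},
])

```text
clock: 26.25
position: [499.0, -4.1, 42.9]
ee_rot: [0.707, 0.018, -0.707, 0.019]
ft_force: [-0.6, -3.4, 2.2]
width: 0.268
```

drive_tool([
  {"tx": 0,"ty": -0.0006,"tz": 0,"turn": 0},
  {"tx": 0,"ty": -0.0012,"tz": 0,"turn": 0},
  {"tx": 0,"ty": -0.0015,"tz": 0,"turn": 0},
])

```text
clock: 26.62
position: [498.9, -1.5, 42.8]
ee_rot: [0.707, 0.019, -0.707, 0.018]
ft_force: [-0.3, 0.5, 3.3]
width: 0.271
```

The drag has vanished and the carriage ran ahead of the command, so it's entering the notch. Smaller steps from here.

```bash
python3 bal.py wrist side; python3 - <<'E'
from h import *
for i in range(3):
    s=r.read_state(); print(s['ft_force'].round(1),s['position'].round(2)); r.snapshot('wrist')
E
```

```text
26.625 [498.9   -1.54  42.84] [-0.27  0.47  3.33] 0.2710934085901823
wrist top 4592 [494.22 102.15] [492.1  104.45] [492.29 104.54] 24.108617782592773 tilt [ 0.03 -0.02 79.75] wall 1192 [492.21 104.64] dome [493.03 103.78] topmid-dome [-0.93  0.67] wall-dome [-0.81  0.85]
side top 281 [489.91 103.04] [490.71 102.85] [489.91 102.92] 24.21465492248535 tilt [ 0.03 -0.03 79.62] wall 78 [490.63 102.04] dome [491.82 100.48] topmid-dome [-1.11  2.36] wall-dome [-1.2   1.56]
[0.3 2.  3. ] [498.88  -1.52  42.84]
[0.6 2.1 2.9] [498.91  -1.52  42.86]
[0.5 3.1 3.6] [498.9   -1.54  42.85]
```

drive_tool([
  {"tx": 0,"ty": -0.0004,"tz": 0,"turn": 0},
  {"tx": 0,"ty": -0.0008,"tz": 0,"turn": 0},
  {"tx": 0,"ty": -0.001,"tz": 0,"turn": 0},
  {"tx": 0,"ty": -0.001,"tz": 0,"turn": 0},
])

```text
clock: 27.38
position: [498.9, -1.4, 42.9]
ee_rot: [0.707, 0.019, -0.707, 0.019]
ft_force: [0.8, 0.1, 3.5]
width: 0.267
```

drive_tool([
  {"tx": 0,"ty": -0.0004,"tz": 0,"turn": 0},
  {"tx": 0,"ty": -0.0008,"tz": 0,"turn": 0},
  {"tx": 0,"ty": -0.001,"tz": 0,"turn": 0},
  {"tx": 0,"ty": -0.001,"tz": 0,"turn": 0},
])

```text
clock: 27.88
position: [498.8, -0.3, 42.8]
ee_rot: [0.707, 0.019, -0.707, 0.019]
ft_force: [2.2, -0.5, 3.3]
width: 0.266
```

```bash
python3 - <<'E'
from h import *
for i in range(4):
    s=r.read_state(); print(s['ft_force'].round(1),s['position'].round(2)); r.snapshot('wrist')
E
```

```text
[ 2.2 -0.5  3.3] [ 4.9883e+02 -3.3000e-01  4.2850e+01]
[ 2.5 -0.9  2.6] [ 4.9884e+02 -3.3000e-01  4.2880e+01]
[ 2.4 -0.4  3.1] [ 4.9879e+02 -2.9000e-01  4.2830e+01]
[ 2.7 -1.1  3.2] [ 4.9879e+02 -2.9000e-01  4.2840e+01]
```

drive_tool([
  {"tx": 0,"ty": -0.0004,"tz": 0,"turn": 0},
  {"tx": 0,"ty": -0.0008,"tz": 0,"turn": 0},
  {"tx": 0,"ty": -0.001,"tz": 0,"turn": 0},
  {"tx": 0,"ty": -0.001,"tz": 0,"turn": 0},
])

```text
clock: 28.58
position: [498.8, 0.8, 42.9]
ee_rot: [0.707, 0.019, -0.707, 0.019]
ft_force: [4.1, -0.4, 2.7]
width: 0.267
```

drive_tool([
  {"tx": 0,"ty": -0.0004,"tz": 0,"turn": 0},
  {"tx": 0,"ty": -0.0008,"tz": 0,"turn": 0},
  {"tx": 0,"ty": -0.001,"tz": 0,"turn": 0},
  {"tx": 0,"ty": -0.001,"tz": 0,"turn": 0},
])

```text
clock: 29.08
position: [498.7, 1.8, 42.9]
ee_rot: [0.707, 0.019, -0.707, 0.019]
ft_force: [4.5, -0.5, 3.8]
width: 0.266
```

drive_tool([
  {"tx": 0,"ty": -0.0004,"tz": -0.0003,"turn": 0},
  {"tx": 0,"ty": -0.0008,"tz": -0.0003,"turn": 0},
  {"tx": 0,"ty": -0.001,"tz": -0.0005,"turn": 0},
  {"tx": 0,"ty": -0.001,"tz": -0.0005,"turn": 0},
])

```text
clock: 29.58
position: [498.6, 2.9, 42.8]
ee_rot: [-0.707, -0.019, 0.707, -0.019]
ft_force: [2.4, -1.3, 6.1]
width: 0.266
```

```bash
python3 - <<'E'
from h import *
for i in range(3):
    s=r.read_state(); print(s['ft_force'].round(1),s['position'].round(2)); r.snapshot('wrist')
E
```

```text
[ 2.4 -1.3  6.1] [498.64   2.87  42.83]
[ 0.9 -1.   5.6] [498.65   2.86  42.85]
[ 0.3 -0.1  5.8] [498.63   2.89  42.83]
```

drive_tool([
  {"tx": 0,"ty": 0.0004,"tz": 0,"turn": 0},
  {"tx": 0,"ty": 0.001,"tz": 0,"turn": 0},
  {"tx": 0,"ty": 0.0015,"tz": 0,"turn": 0},
  {"tx": 0,"ty": 0.0017,"tz": 0,"turn": 0},
  {"tx": 0,"ty": 0.0017,"tz": 0,"turn": 0},
  {"tx": 0,"ty": 0.0017,"tz": 0,"turn": 0},
])

```text
clock: 30.48
position: [498.7, 1.7, 42.8]
ee_rot: [-0.706, -0.019, 0.707, -0.018]
ft_force: [1.8, 1.2, 6.5]
width: 0.267
```

```bash
python3 bal.py wrist side scene; python3 - <<'E'
from h import *
for n,c in (('side',(130,170)),('wrist',None)):
    d=r.snapshot(n); save(d,n+'13')
    if c:
        a=d['frame'][c[0]:c[0]+140,c[1]:c[1]+190]; cv2.imwrite('pics/%s13c.png'%n,cv2.cvtColor(cv2.resize(a,None,fx=4,fy=4,interpolation=cv2.INTER_CUBIC),cv2.COLOR_RGB2BGR))
for i in range(4):
    s=r.read_state(); print(s['ft_force'].round(1),s['position'].round(2)); r.snapshot('wrist')
E
```

```text
30.475 [498.67   1.66  42.81] [1.83 1.18 6.5 ] 0.2669668792340821
wrist top 4602 [494.05 105.29] [492.1  107.72] [492.62 108.28] 24.372547149658203 tilt [ 0.03 -0.02 79.75] wall 1199 [492.02 107.83] dome [492.85 106.98] topmid-dome [-0.75  0.75] wall-dome [-0.83  0.86]
side top 282 [489.45 106.8 ] [490.77 107.07] [490.54 106.99] 23.86371421813965 tilt [ 0.03 -0.02 79.71] wall 81 [490.72 105.16] dome [491.79 103.55] topmid-dome [-1.02  3.51] wall-dome [-1.08  1.61]
scene top 172 [491.36 104.79] [491.44 104.91] [492.15 106.72] 24.84782600402832 tilt [ 0.02 -0.02 79.69] wall 65 [489.62 105.68] dome [489.88 105.34] topmid-dome [ 1.56 -0.43] wall-dome [-0.26  0.34]
[1.6 1.3 5.1] [498.69   1.67  42.82]
[0.9 0.7 6.2] [498.68   1.67  42.82]
[1.8 0.8 5.6] [498.69   1.68  42.84]
[2.  1.1 6.5] [498.67   1.68  42.82]
```

View pics/side13c.png

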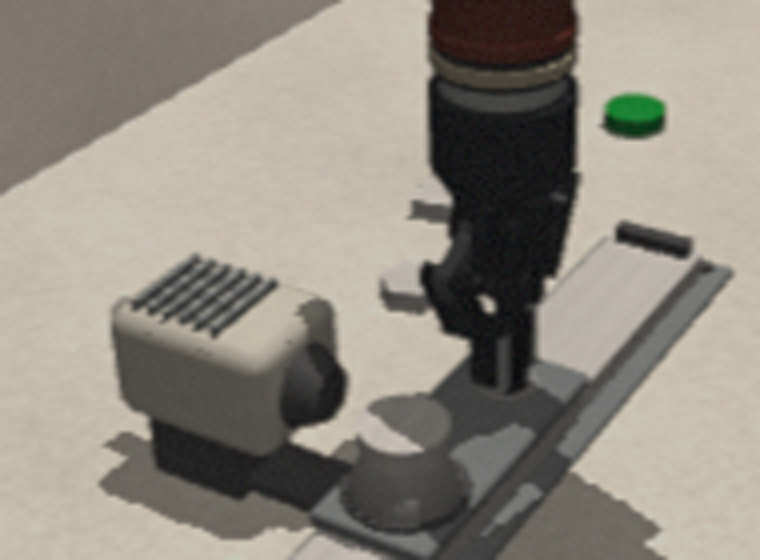

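View pics/wrist13.png

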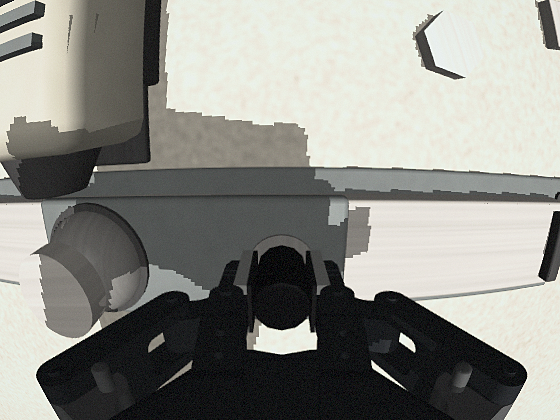

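```bash
python3 - <<'E'
from station import r
print(r.finish_job()); s=r.read_state(); print(s['clock'],s['position'],s['ft_force'],s['width'])
E
```

```text
the job is handed in; nothing more can be done
None
the job is handed in; nothing more can be done
```

I balanced the plain aluminium disc on the dome and slid the carriage by its knob into the notch. I handed the job in at about 31 s, still gripping the knob. Nothing I moved or gripped was other than the disc and the knob.

- **Balance:** the last pictures, in the notch, show the disc about 1 mm off the crown and tilted about 2°. The closest view was the wrist camera's. The side and scene cameras scatter more, up to 3.5 mm on their rougher estimate of the disc's position, but both show it balanced.
- **Notch:** I felt the drag fall from about 6 N to nothing and the carriage jump ahead of the command. After that it moved over about 4.4 mm with roughly 1 N or less, apart from a 2–3 N forward pull at the point where it dropped in. I backed up 1.2 mm to stop inside that stretch.
- **Disagreements:**
  - The drag on the plain track read 4–8 N, mostly about 6 N, against the stated 3–5 N.
  - The side and scene cameras' positions sit about 2–3 mm off the wrist camera's.
  - I did not touch the far wall of the notch, so its exact middle is inferred.
  - At the end the carriage was holding still, with about 1 N along the rail, 2 N across it and 6 N upward on the tool.

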